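# Tighten the clamping levers of a leak-test pot crosswise in two rounds

## Robot

A 6-joint arm with a two-finger parallel gripper is mounted at the origin on the work surface. World frame = base frame: x ahead of the robot, y to its left, z up, the work surface at z = 0. Lengths are in m, angles in degrees, forces in N, time in s.
With the tool pointing down it reaches from about 0.4 to 0.825 m from the base axis. Payload 7 kg.
Tool frame: the origin (TCP) lies at the very end of the fingers, on their centre line; the grasp point (between the pads) lies 19 mm behind it; z points along the fingers, y is the line along which they close (so a half turn about z gives the same grasp; the last joint's range is limited). The gripper opens to 88 mm and grips with 3 to 60 N. Pads are 19 mm wide; open, the fingers measure 130 mm over their backs; the gripper's body (78 mm by 193 mm) begins 47 mm behind the grasp point.
Start: joints at [88.184, 20.546, 0.682, 0, -70.136, -16.507], TCP at [0.212, 0.641, 0.227] pointing down, gripper open.
Joint ranges: [-176.03, 176.03], [-82.01, 121.73], [-58.28, 71.71], [-173.87, 95.51], [-174.79, -0.11], [-173.66, 173.66]. Speed limits (degrees/s): [136.94, 136.94, 172.46, 180, 180, 180].

## Interface

Orientations are given as [roll, pitch, yaw] about the fixed x, y, z axes, in that order (R = Rz(yaw) Ry(pitch) Rx(roll)).
In Python, from plant import r gives the robot as it stands. The module is installed in compiled form; this text tells all that it offers.
- The arm moves only by the tool jog_arm, never from a script. Its arguments are lists of equal length, an entry for each row: "travel": the shift along the tool's x, y, z each as a share of 50 cm, from -1 to 1, a list of three; "dr": the turn, a rotation vector about the tool's x, y, z each as a share of 360 degrees, from -1 to 1, a list of three; "claw": the opening, from 0 (shut) to 1 (fully open). A call has exactly 10 rows; each row is the pose to reach, as a shift and turn from the pose commanded when the call began, along the tool's axes at that moment, turning the shorter way round; what a row does not reach only later rows make up. A row lasts 1/8 s, in which the tool goes at most 62.5 mm and 10.7 degrees, less where a joint would pass 70% of its speed; a pose out of reach is approached as far as the arm can. A call with a number of a shift or a turn outside -1 to 1 is refused whole. A call with a gripper value outside its range is refused whole. The fingers move at their own pace and stop on an object; "newtons" is the grip in N (left out, the last holds). Time passes only in rows, so rows that repeat a pose let the fingers close, or fill a call up. It gives the time, the measured TCP pose, the force, the opening and the grip force at its end, in the units of the state.
- r.get_state(): the state, without advancing time (a new reading comes with each control period).
- r.capture(name): name is "side" or "top"; returns a dict with "pixels" (400x640x3 uint8, red, green, blue), "range_z" (400x640 float32, m along the optical axis (not along the pixel's ray), 0 where there is no reading), "fx", "fy", "cx", "cy" (pixels), "position" and "attitude" of the camera in the world. Camera axes: x right, y up, looking along -z (the intrinsics and any distortion apply to the point x, -y, -z); pixel columns grow to the right and rows downward; lengths in m; the calibration is good to about 2 mm. A picture is of the moment at which its call begins.
- r.close_job(): hands the job in; it is judged then, once.
Trained networks look in the newest picture that a camera, given by its name, has taken for a name from the list of things; names that differ only in an ending like _2 or _b are one class to them, and where a whole thing is asked for, a point or a joint stands for the part that bears it (a point fixed in the world has none). Each returns a list of dicts, best first, with "conf" (0 to 1); they miss things now and then, are a little off and sometimes report something else, mostly with a low value. They report only what shows in the picture. A call takes as long as a camera call. They do not tell look-alikes from the thing itself.
- r.boxes_of(name, camera): "extent" ([left, top, right, bottom] in pixels, round what is visible of it).
- r.regions_of(name, camera): "pixels" (400x640 bool, what is visible of it) and "extent" ([left, top, right, bottom] in pixels, round what is visible of it).
- r.tip_of(name, camera): "at" ([column, row] in pixels: a listed point, or the origin of a listed thing).
The state is a dict: "time_s": time; "joints": joint angles; "qd": joint speeds; "joint_torque": joint torques, N m; "tcp_pos": TCP position; "eef_rot": TCP orientation; "contact_force": force on the tool from outside, world axes, zero at the start; "moment": the same for the moment, N m; "gripper_width": finger opening in m; "gripper_force": force on a finger pad.
Only numpy, scipy, OpenCV 4.12 (cv2) and the standard library are available. Lean on these libraries where they do the work, as an engineer would, in place of code of your own. Each camera call takes 0.05 s, during which the arm holds its last target. There are 200 camera calls.

## Task

Tighten the four clamping levers of the test pot clockwise in two rounds, both crosswise: first the red lever, then the black one across from it, then the two at its sides, one after the other. In the first round turn each only until it is snug; in the second round, in the same crosswise order, turn each until it is firmly hand-tight, all of them about alike, without forcing any so far that the seal is crushed. Do not press hard on the cover, leave the hammer, the block and the tube alone, and let go of the levers at the end.

Things in the scene. Friction and masses are not known exactly. Their poses are not given: they have to be found in the camera images.
- red_lever: Red clamping lever, 70 mm from the cover's middle: on its stud it carries a flat arm 16 mm wide and at the arm's end an upright round grip (a sleeve that spins freely), 18 mm across and 38 mm high. Origin on the turning axis at the grips' mid-height, 123 mm above the table; x points along the arm to the grip's axis, 50 mm away. Clockwise seen from above tightens; it stays where it is left
- far_lever: Black clamping lever, straight across the cover from the red one: on its stud it carries a flat arm 16 mm wide and at the arm's end an upright round grip (a sleeve that spins freely), 18 mm across and 38 mm high. Origin on the turning axis at the grips' mid-height, 123 mm above the table; x points along the arm to the grip's axis, 50 mm away. Clockwise seen from above tightens; it stays where it is left
- left_lever: Black clamping lever, 90 degrees on from the red one, anticlockwise seen from above: on its stud it carries a flat arm 16 mm wide and at the arm's end an upright round grip (a sleeve that spins freely), 18 mm across and 38 mm high. Origin on the turning axis at the grips' mid-height, 123 mm above the table; x points along the arm to the grip's axis, 50 mm away. Clockwise seen from above tightens; it stays where it is left
- right_lever: Black clamping lever, 90 degrees on from the red one, clockwise seen from above: on its stud it carries a flat arm 16 mm wide and at the arm's end an upright round grip (a sleeve that spins freely), 18 mm across and 38 mm high. Origin on the turning axis at the grips' mid-height, 123 mm above the table; x points along the arm to the grip's axis, 50 mm away. Clockwise seen from above tightens; it stays where it is left
- cover: Round cover, 194 mm across, fixed on the blue pot, top 77 mm above the table; origin on the table under its middle, x towards the red lever's stud. Mid-stub 22 mm high. Every lever turns lightly (1 to 2 N pushed squarely at its grip) for an unknown 0.15 to 0.95 rad, then bites: it moves on only above 8.5 N, climbing 1 N per 0.09 rad. Snug: 11 N; firmly tight: 16 N; beyond 18.5 N the seal is crushed
- red_pad: Square steel pad, 44 mm wide and 3 mm thick, fixed on the cover under the red lever, which presses on it as it is tightened. Origin under its middle
- left_pad: Square steel pad, 44 mm wide and 3 mm thick, fixed on the cover under the left lever, which presses on it as it is tightened. Origin under its middle
- far_pad: Square steel pad, 44 mm wide and 3 mm thick, fixed on the cover under the far lever, which presses on it as it is tightened. Origin under its middle
- right_pad: Square steel pad, 44 mm wide and 3 mm thick, fixed on the cover under the right lever, which presses on it as it is tightened. Origin under its middle
- hammer: Loose hammer with a blue handle lying on the table beside the pot: leave it alone
- block: Loose dark steel block 50 x 30 x 30 mm on the table: leave it alone. Origin at the centre of its underside
- tube: Loose piece of square steel tube, 120 mm long, 50 x 50 mm, on the table: leave it alone. Origin at the centre of its underside
There are look-alikes about, which are no part of the job. There is more than one size of the part that bears cover; the job needs the largest.

How it is judged (in metres and radians):
On the way, in this order (a step that is already met when the one before it is completed fails the run):
1. First round: the red lever is snug (snug: it presses on the cover with more than 17 N) (contact force between anything else and red_pad above 17 N), for 0.2 s.
2. First round: the lever across from the red one is snug too (contact force between anything else and far_pad above 17 N), for 0.2 s.
3. First round: one of the two levers beside the red one is snug too ((contact force between anything else and left_pad above 17 N or contact force between anything else and right_pad above 17 N)), for 0.2 s.
4. First round: all four levers are snug (contact force between anything else and red_pad above 17 N and contact force between anything else and left_pad above 17 N and contact force between anything else and far_pad above 17 N and contact force between anything else and right_pad above 17 N), for 0.2 s.
5. Second round: the red lever is firmly tight (firmly tight: it presses on the cover with more than 90 N) (contact force between anything else and red_pad above 90 N), for 0.2 s.
6. Second round: the lever across from the red one is firmly tight too (contact force between anything else and far_pad above 90 N), for 0.2 s.
7. Second round: one of the two levers beside the red one is firmly tight too ((contact force between anything else and left_pad above 90 N or contact force between anything else and right_pad above 90 N)), for 0.2 s.
8. Second round: all four levers are firmly tight (contact force between anything else and red_pad above 90 N and contact force between anything else and left_pad above 90 N and contact force between anything else and far_pad above 90 N and contact force between anything else and right_pad above 90 N), for 0.2 s.
At the end, for the whole second after the job is handed in: All four levers are released and each presses on the cover with 90 to 160 N (all of step 8 and contact force between anything else and red_pad below 160 N and contact force between anything else and left_pad below 160 N and contact force between anything else and far_pad below 160 N and contact force between anything else and right_pad below 160 N); the robot touches nothing.
It fails at once if a lever is forced so hard that the seal is crushed (more than 175 N on the cover) (contact force between anything else and red_pad above 175 N or contact force between anything else and left_pad above 175 N or contact force between anything else and far_pad above 175 N or contact force between anything else and right_pad above 175 N).
It fails at once if a lever is tightened hard (more than 85 N) while another is still loose (less than 10 N) ((contact force between anything else and red_pad above 85 N and (contact force between anything else and left_pad below 10 N or contact force between anything else and far_pad below 10 N or contact force between anything else and right_pad below 10 N)) or (contact force between anything else and left_pad above 85 N and (contact force between anything else and red_pad below 10 N or contact force between anything else and far_pad below 10 N or contact force between anything else and right_pad below 10 N)) or (contact force between anything else and far_pad above 85 N and (contact force between anything else and red_pad below 10 N or contact force between anything else and left_pad below 10 N or contact force between anything else and right_pad below 10 N)) or (contact force between anything else and right_pad above 85 N and (contact force between anything else and red_pad below 10 N or contact force between anything else and left_pad below 10 N or contact force between anything else and far_pad below 10 N))).
It fails at once if the robot presses on the cover with more than 15 N (contact force between any of the fingers, the arm and cover above 15 N).
It fails at once if the hammer, the block or the tube is moved by more than 10 mm (distance of any of hammer, block, tube from where it was at the start of the episode above 0.01 m).
It also fails if it takes over 72 s, if anything falls off the work surface, if the arm or the gripper's body presses on something with over 40 N, if the wrist force passes 120 N, or if a joint passes its speed limit or range.

## Working session

There is one attempt and no reset: what is moved stays moved. The work goes in short steps, Python scripts to look and compute and a tool call to move; the robot and the scene stay as the last step left them, time stands still between calls to the robot, and variables do not carry over. Pictures are saved under pics/ and viewed, at most 10 in all, crops included, and the job is handed in when it is done.

Besides the shell and the picture viewer there is one more tool, called after ">>>" as a command line: name --argument value ..., lists and objects as JSON in quotes. jog_arm: Moves the arm, as the interface text tells. Its arguments: {"type":"object","properties":{"travel":{"type":"array"},"dr":{"type":"array"},"claw":{"type":"array"},"newtons":{"type":"number"}},"required":["travel","dr","claw"]}

```bash
mkdir -p pics
cat > h.py <<'E'
import numpy as np, cv2
from plant import r
from scipy.spatial.transform import Rotation as R
def cap(n,save=None):
    c=r.capture(n)
    if save: cv2.imwrite('pics/'+save,c['pixels'][:,:,::-1])
    return c
def cloud(c):
    z=c['range_z'];v,u=np.mgrid[0:400,0:640]
    P=np.stack([(u-c['cx'])/c['fx']*z,-(v-c['cy'])/c['fy']*z,-z],-1)
    a=np.array(c['attitude'],float)
    M=a if a.shape==(3,3) else R.from_euler('xyz',a,degrees=True).as_matrix() if a.size==3 else R.from_quat(a).as_matrix()
    return P@M.T+np.array(c['position'])
E
python3 - <<'E'
from h import *
print(r.get_state())
for n in('top','side'):
    c=cap(n,n+'0.png'); print(n,{k:c[k] for k in c if k not in('pixels','range_z')})
    P=cloud(c)
    for t in('cover','red_lever','far_lever','left_lever','right_lever','hammer','block','tube'):
        for d in r.regions_of(t,n)[:5]:
            m=d['pixels']&(c['range_z']>0); print(t,round(d['conf'],2),d['extent'],np.median(P[m],0).round(3),np.percentile(P[m],98,0).round(3),np.percentile(P[m],2,0).round(3))
E
```

```text
{'time_s': 0.0, 'joints': array([ 8.81823503e+01,  2.05917629e+01,  6.34467035e-01, -2.13805904e-02,
       -7.01354392e+01, -1.65072429e+01]), 'qd': array([ 0.01179397,  0.00148795, -0.01006105, -0.06140007, -0.08002339,
       -0.06350933]), 'joint_torque': array([ 1.67765702e-04, -5.82711446e+01,  2.93071425e+01,  6.99704468e+00,
        7.23727353e-03, -1.47802734e-04]), 'tcp_pos': array([0.21208365, 0.64030541, 0.22562029]), 'eef_rot': array([ 1.79905376e+02, -7.08144885e-03, -1.83321681e+01]), 'contact_force': array([-0.01300871, -0.5072471 ,  0.25785399]), 'moment': array([-0.00539552, -0.01743878,  0.01966062]), 'gripper_force': 0.0, 'gripper_width': 0.08783508111631727}
top {'fx': 505.3779736836687, 'fy': 505.3779736836687, 'cx': 318.0532158310606, 'cy': 203.30016433175473, 'position': array([ 0.43041938, -0.00820478,  1.35504266]), 'attitude': array([  1.73098082,   1.00743898, -90.51378358])}
cover 0.72 [299.8, 125.2, 376.8, 202.6] [ 0.571 -0.037  0.077] [0.66  0.051 0.097] [ 0.482 -0.124  0.07 ]
cover 0.57 [207.1, 144.2, 257.9, 198.3] [0.551 0.241 0.052] [0.61  0.3   0.06
[... 1824 characters left out ...]
.66  -0.086  0.142] [ 0.59  -0.112  0.088]
left_lever 0.75 [344.4, 204.1, 359.3, 219.0] [ 0.493 -0.096  0.104] [ 0.519 -0.058  0.141] [ 0.482 -0.124  0.085]
left_lever 0.56 [351.7, 164.7, 361.1, 192.0] [0.64  0.023 0.103] [0.846 0.203 0.142] [ 0.614 -0.016 -0.001]
right_lever 0.71 [349.9, 164.4, 361.2, 192.1] [0.637 0.014 0.102] [0.78  0.14  0.141] [ 0.614 -0.016  0.   ]
hammer 0.58 [426.2, 227.8, 454.8, 271.0] [ 0.613 -0.331  0.048] [ 0.692 -0.294  0.051] [ 0.572 -0.369 -0.   ]
block 0.68 [397.8, 274.9, 421.1, 295.3] [ 0.455 -0.347  0.027] [ 0.486 -0.327  0.032] [ 0.44  -0.359  0.002]
tube 0.72 [428.6, 227.4, 453.2, 275.0] [ 0.612 -0.332  0.048] [ 0.688 -0.284  0.051] [ 0.572 -0.369 -0.001]
```

Run:
```python
from h import *
cs=[cap('top'),cap('side')]
im=cv2.resize(cs[0]['pixels'][100:240,180:420,::-1],None,fx=3.3,fy=3.3,interpolation=cv2.INTER_CUBIC);cv2.imwrite('pics/crop.png',im)
for c in cs:
    P=cloud(c);m=(np.hypot(P[...,0]-.571,P[...,1]+.037)<.16)&(c['range_z']>0)
    cv=P[m&(abs(P[...,2]-.077)<.004)]
    h,_=cv2.convexHull(cv[:,:2].astype(np.float32)),0
    print('cover',cv2.minEnclosingCircle(h),np.median(cv[:,2]))
    for lo,hi in((.13,.17),(.098,.12)):
        k=(m&(P[...,2]>lo)&(P[...,2]<hi)).astype(np.uint8)
        n,l=cv2.connectedComponents(k)
        for i in range(1,n):
            q=P[l==i]
            if len(q)>5: print(lo,len(q),q.mean(0).round(4),((q.max(0)+q.min(0))/2).round(4),np.ptp(q,0).round(3),c['pixels'][l==i].mean(0).round())
```

```text
cover ((0.5713483691215515, -0.035629041492938995), 0.09717858582735062) 0.07705508767226521
0.13 47 [ 0.6547 -0.1043  0.141 ] [ 0.6547 -0.1043  0.1395] [0.016 0.015 0.017] [74. 73. 75.]
0.13 46 [0.6507 0.0448 0.1415] [0.6508 0.045  0.1397] [0.017 0.015 0.014] [73. 73. 75.]
0.13 43 [0.4955 0.0542 0.141 ] [0.496  0.0548 0.1411] [0.017 0.017 0.01 ] [190.  74.  73.]
0.13 44 [ 0.4911 -0.1161  0.1416] [ 0.4908 -0.1161  0.14  ] [0.015 0.016 0.019] [79. 79. 81.]
0.098 177 [0.6369 0.0125 0.1045] [0.6364 0.0184 0.1089] [0.035 0.067 0.022] [81. 81. 82.]
0.098 172 [ 0.62   -0.0985  0.1051] [ 0.623  -0.0976  0.1092] [0.058 0.027 0.021] [80. 80. 82.]
0.098 62 [ 0.5715 -0.0362  0.1005] [ 0.571  -0.0358  0.1015] [0.025 0.022 0.007] [222. 195. 118.]
0.098 163 [0.5261 0.0317 0.1042] [0.5217 0.033  0.1056] [0.055 0.04  0.015] [197.  81.  79.]
0.098 169 [ 0.505  -0.083   0.1043] [ 0.5041 -0.0858  0.1046] [0.037 0.055 0.013] [85. 85. 87.]
cover ((0.5703285932540894, -0.03514379635453224), 0.10004577040672302) 0.07664610080618617
0.13 25 [0.648  0.0442 0.1377] [0.65   0.0458 0.1377] [0.016 0.014 0.014] [43. 43. 46.]
0.13 31 [0.4938 0.0524 0.1377] [0.4958 0.0526 0.137 ] [0.018 0.016 0.014] [171.  41.  37.]
0.13 31 [ 0.6533 -0.1045  0.1379] [ 0.6548 -0.1033  0.1368] [0.017 0.016 0.013] [49. 49. 51.]
0.13 38 [ 0.4888 -0.1176  0.138 ] [ 0.4901 -0.1166  0.1372] [0.018 0.017 0.012] [60. 61. 62.]
0.098 88 [0.6373 0.0191 0.105 ] [0.6368 0.0179 0.1089] [0.04  0.065 0.021] [46. 47. 49.]
0.098 107 [0.5149 0.0371 0.1044] [0.5178 0.0353 0.109 ] [0.063 0.045 0.022] [187.  40.  35.]
0.098 105 [ 0.6265 -0.1003  0.1047] [ 0.6261 -0.0974  0.1089] [0.065 0.029 0.022] [53. 53. 56.]
0.098 22 [ 0.569  -0.0348  0.099 ] [ 0.5703 -0.0336  0.0996] [0.024 0.025 0.003] [243. 219. 108.]
0.098 106 [ 0.4986 -0.0922  0.1055] [ 0.503  -0.0906  0.1088] [0.042 0.072 0.021] [58. 58. 61.]
```

View pics/crop.png

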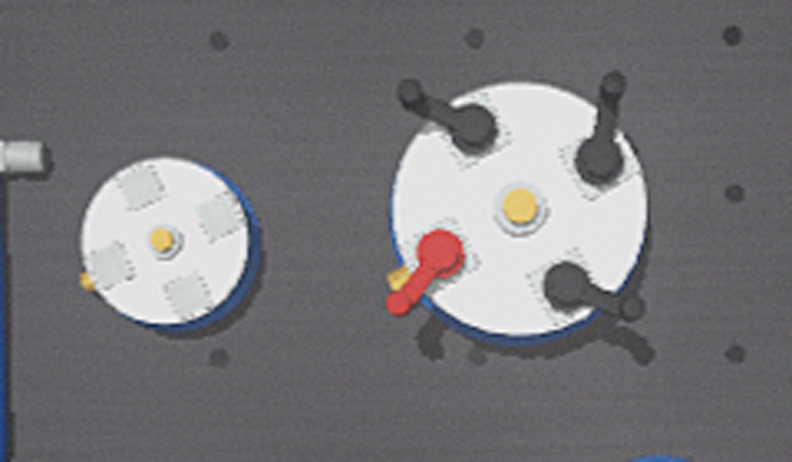

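View pics/side0.png

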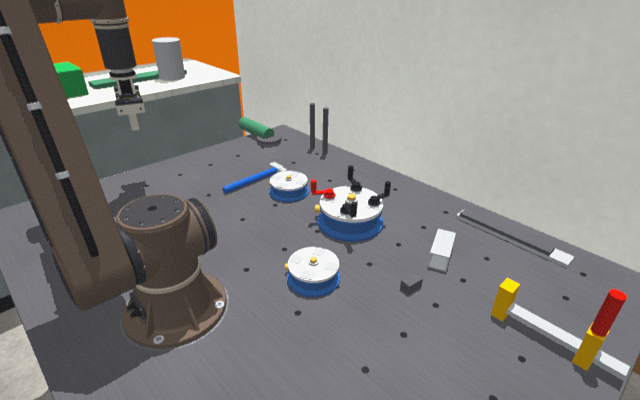

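```bash
cat >> h.py <<'E'
import json,os
from scipy.optimize import least_squares
G=dict(red=(.4956,.054),left=(.4907,-.1163),far=(.6548,-.1043),right=(.6506,.0453))
K=dict(red=0,left=90,far=180,right=270)
C0=np.array([.571,-.0355])
def u(a): return np.array([np.cos(np.radians(a)),np.sin(np.radians(a))])
def stud(n,th,C=C0): return C+.07*u(th+K[n])
def plan(rows,keep=True):
    """rows: list of (x,y,z,yaw,claw); prints the call from the stored commanded pose"""
    f='cmd.json'; c=json.load(open(f)) if os.path.exists(f) else [.212,.641,.227,-18.33]
    rows=list(rows)+[rows[-1]]*(10-len(rows)); T=[];D=[]
    y=np.radians(c[3])
    for p in rows:
        d=np.array(p[:3])-c[:3]
        t=np.array([d[0]*np.cos(y)+d[1]*np.sin(y),d[0]*np.sin(y)-d[1]*np.cos(y),-d[2]])
        T.append((t/.5).round(3).tolist()); D.append([0,0,round((c[3]-p[3])/360,3)])
    print('travel',T,'\ndr',D,'\nclaw',[round(p[4],2) for p in rows])
    t=np.array(T[-1])*.5
    n=[c[0]+t[0]*np.cos(y)+t[1]*np.sin(y),c[1]+t[0]*np.sin(y)-t[1]*np.cos(y),c[2]-t[2],c[3]-D[-1][2]*360]
    json.dump(n,open(f,'w')); print(np.round(n,4))
E
python3 - <<'E'
from h import *
f=lambda p:[(np.linalg.norm(np.array(G[n])-stud(n,p[0],p[1:]))-.05)*1e3 for n in K]+list((p[1:]-C0)*1e3/2)
s=least_squares(f,[127,*C0],x_scale=[1,.01,.01]); print(s.x,s.fun)
for n in K:
    S=stud(n,s.x[0],s.x[1:]);d=np.array(G[n])-S
    print(n,S.round(4),np.degrees(np.arctan2(d[1],d[0])))
E
```

```text
[ 1.19535556e+02  5.70959723e-01 -3.56245474e-02] [-0.06196879  0.06144152 -0.05872411  0.05610671 -0.02013837 -0.06227371]
red [0.5365 0.0253] 144.89099496708027
left [ 0.5101 -0.0701] -112.74617615733342
far [ 0.6055 -0.0965] -8.952866326495853
right [ 0.6319 -0.0011] 68.01798226903239
```

Run:
```python
from h import *
plan([(.4956,.054,.20,-35.1,.57)])
```

```text
travel [[0.908, 0.936, 0.054], [0.908, 0.936, 0.054], [0.908, 0.936, 0.054], [0.908, 0.936, 0.054], [0.908, 0.936, 0.054], [0.908, 0.936, 0.054], [0.908, 0.936, 0.054], [0.908, 0.936, 0.054], [0.908, 0.936, 0.054], [0.908, 0.936, 0.054]] 
dr [[0, 0, 0.047], [0, 0, 0.047], [0, 0, 0.047], [0, 0, 0.047], [0, 0, 0.047], [0, 0, 0.047], [0, 0, 0.047], [0, 0, 0.047], [0, 0, 0.047], [0, 0, 0.047]] 
claw [0.57, 0.57, 0.57, 0.57, 0.57, 0.57, 0.57, 0.57, 0.57, 0.57]
[  0.4958   0.054    0.2    -35.25  ]
```

>>> jog_arm --travel '[[0.908,0.936,0.054],[0.908,0.936,0.054],[0.908,0.936,0.054],[0.908,0.936,0.054],[0.908,0.936,0.054],[0.908,0.936,0.054],[0.908,0.936,0.054],[0.908,0.936,0.054],[0.908,0.936,0.054],[0.908,0.936,0.054]]' --dr '[[0,0,0.047],[0,0,0.047],[0,0,0.047],[0,0,0.047],[0,0,0.047],[0,0,0.047],[0,0,0.047],[0,0,0.047],[0,0,0.047],[0,0,0.047]]' --claw '[0.57,0.57,0.57,0.57,0.57,0.57,0.57,0.57,0.57,0.57]' --newtons 25

```text
time_s: 2.25
tcp_pos: [0.4848, 0.0768, 0.2012]
eef_rot: [-179.9, -0.0, -35.2]
contact_force: [1.4, 0.1, -0.2]
gripper_width: 0.05
gripper_force: 0.0
```

```bash
cat >> h.py <<'E'
S={'red':(.5365,.0253),'left':(.5101,-.0701),'far':(.6055,-.0965),'right':(.6319,-.0011)}
def at(n,a,z=.113,claw=0,off=0):
    "tool pose with lever n at arm angle a (deg, yaw chosen = a or a-180); off = yaw minus a"
    p=np.array(S[n])+.05*u(a); return (p[0],p[1],z,a+off,claw)
def rd(n,tare=(0,0,0)):
    s=r.get_state(); d=s['tcp_pos'][:2]-S[n]; a=np.arctan2(d[1],d[0]); F=s['contact_force']-tare
    print('t',s['time_s'],'tcp',s['tcp_pos'].round(4),'yaw',s['eef_rot'][2].round(1),'ang',np.degrees(a).round(1),'rad',np.hypot(*d).round(4),'F',F.round(2),'push(cw tool)',(-(F[0]*np.sin(a)-F[1]*np.cos(a))).round(2),'radial',(F[0]*np.cos(a)+F[1]*np.sin(a)).round(2),'w',round(s['gripper_width'],4),'j6',s['joints'][5].round(0))
E
python3 - <<'E'
from h import *
rd('red')
plan([(.4956,.054,.113,-35.1,.57)]*5)
E
```

```text
t 2.25 tcp [0.4848 0.0768 0.2012] yaw -35.2 ang 135.1 rad 0.0729 F [ 1.4   0.07 -0.17] push(cw tool) -1.04 radial -0.94 w 0.05 j6 23.0
travel [[-0.0, 0.0, 0.174], [-0.0, 0.0, 0.174], [-0.0, 0.0, 0.174], [-0.0, 0.0, 0.174], [-0.0, 0.0, 0.174], [-0.0, 0.0, 0.174], [-0.0, 0.0, 0.174], [-0.0, 0.0, 0.174], [-0.0, 0.0, 0.174], [-0.0, 0.0, 0.174]] 
dr [[0, 0, -0.0], [0, 0, -0.0], [0, 0, -0.0], [0, 0, -0.0], [0, 0, -0.0], [0, 0, -0.0], [0, 0, -0.0], [0, 0, -0.0], [0, 0, -0.0], [0, 0, -0.0]] 
claw [0.57, 0.57, 0.57, 0.57, 0.57, 0.57, 0.57, 0.57, 0.57, 0.57]
[  0.4958   0.054    0.113  -35.25  ]
```

Run:
```python
from h import *
json.dump([.4848,.0768,.2007,-35.25],open('cmd.json','w'))
plan([(.4956,.054,.17,-35.25,.57)])
```

```text
travel [[0.044, 0.025, 0.061], [0.044, 0.025, 0.061], [0.044, 0.025, 0.061], [0.044, 0.025, 0.061], [0.044, 0.025, 0.061], [0.044, 0.025, 0.061], [0.044, 0.025, 0.061], [0.044, 0.025, 0.061], [0.044, 0.025, 0.061], [0.044, 0.025, 0.061]] 
dr [[0, 0, 0.0], [0, 0, 0.0], [0, 0, 0.0], [0, 0, 0.0], [0, 0, 0.0], [0, 0, 0.0], [0, 0, 0.0], [0, 0, 0.0], [0, 0, 0.0], [0, 0, 0.0]] 
claw [0.57, 0.57, 0.57, 0.57, 0.57, 0.57, 0.57, 0.57, 0.57, 0.57]
[  0.4956   0.0539   0.1702 -35.25  ]
```

>>> jog_arm --travel '[[0.044,0.025,0.061],[0.044,0.025,0.061],[0.044,0.025,0.061],[0.044,0.025,0.061],[0.044,0.025,0.061],[0.044,0.025,0.061],[0.044,0.025,0.061],[0.044,0.025,0.061],[0.044,0.025,0.061],[0.044,0.025,0.061]]' --dr '[[0,0,0],[0,0,0],[0,0,0],[0,0,0],[0,0,0],[0,0,0],[0,0,0],[0,0,0],[0,0,0],[0,0,0]]' --claw '[0.57,0.57,0.57,0.57,0.57,0.57,0.57,0.57,0.57,0.57]'

```text
time_s: 3.5
tcp_pos: [0.4948, 0.0556, 0.1702]
eef_rot: [180.0, 0.0, -35.2]
contact_force: [0.5, 0.3, 0.1]
gripper_width: 0.0497
gripper_force: 0.0
```

Run:
```python
from h import *
rd('red')
```

```text
t 3.5 tcp [0.4948 0.0556 0.1702] yaw -35.2 ang 144.0 rad 0.0516 F [0.5  0.28 0.13] push(cw tool) -0.52 radial -0.24 w 0.0497 j6 26.0
```

```bash
cat >> h.py <<'E'
def setcmd(*p): json.dump(list(p),open('cmd.json','w'))
E
python3 - <<'E'
from h import *
setcmd(.4948,.0556,.1702,-35.25)
a=144.9
plan([at('red',a,.113,.57,-180)]*2+[at('red',a,.113,0,-180)]*3+[at('red',a-d,.113,0,-180) for d in(5,10,15,20,20)])
E
```

```text
travel [[0.003, 0.002, 0.114], [0.003, 0.002, 0.114], [0.003, 0.002, 0.114], [0.003, 0.002, 0.114], [0.003, 0.002, 0.114], [0.003, -0.007, 0.114], [0.005, -0.016, 0.114], [0.006, -0.024, 0.114], [0.009, -0.033, 0.114], [0.009, -0.033, 0.114]] 
dr [[0, 0, -0.0], [0, 0, -0.0], [0, 0, -0.0], [0, 0, -0.0], [0, 0, -0.0], [0, 0, 0.013], [0, 0, 0.027], [0, 0, 0.041], [0, 0, 0.055], [0, 0, 0.055]] 
claw [0.57, 0.57, 0, 0, 0, 0, 0, 0, 0, 0]
[  0.508    0.0665   0.1132 -55.05  ]
```

>>> jog_arm --travel '[[0.003,0.002,0.114],[0.003,0.002,0.114],[0.003,0.002,0.114],[0.003,0.002,0.114],[0.003,0.002,0.114],[0.003,-0.007,0.114],[0.005,-0.016,0.114],[0.006,-0.024,0.114],[0.009,-0.033,0.114],[0.009,-0.033,0.114]]' --dr '[[0,0,0],[0,0,0],[0,0,0],[0,0,0],[0,0,0],[0,0,0.013],[0,0,0.027],[0,0,0.041],[0,0,0.055],[0,0,0.055]]' --claw '[0.57,0.57,0,0,0,0,0,0,0,0]' --newtons 25

```text
time_s: 4.75
tcp_pos: [0.5086, 0.067, 0.114]
eef_rot: [-179.9, -0.0, -55.0]
contact_force: [-1.1, 2.1, 2.0]
gripper_width: 0.0173
gripper_force: 25.0
```

Run:
```python
from h import *
rd('red')
```

```text
t 4.75 tcp [0.5086 0.067  0.114 ] yaw -55.0 ang 123.8 rad 0.0502 F [-1.07  2.11  2.01] push(cw tool) -0.29 radial 2.35 w 0.0173 j6 6.0
```

Run:
```python
from h import *
plan([at('red',124.9-d,.113,0,-180) for d in(3,5,8,10,13,15,18,20,20,20)])
```

```text
travel [[0.0, -0.005, 0.0], [0.001, -0.008, 0.0], [0.001, -0.014, 0.0], [0.002, -0.017, 0.0], [0.003, -0.022, 0.0], [0.004, -0.026, 0.0], [0.005, -0.031, 0.0], [0.006, -0.034, 0.0], [0.006, -0.034, 0.0], [0.006, -0.034, 0.0]] 
dr [[0, 0, 0.008], [0, 0, 0.014], [0, 0, 0.022], [0, 0, 0.028], [0, 0, 0.036], [0, 0, 0.042], [0, 0, 0.05], [0, 0, 0.056], [0, 0, 0.056], [0, 0, 0.056]] 
claw [0, 0, 0, 0, 0, 0, 0, 0, 0, 0]
[ 5.237e-01  7.380e-02  1.132e-01 -7.521e+01]
```

>>> jog_arm --travel '[[0.0,-0.005,0.0],[0.001,-0.008,0.0],[0.001,-0.014,0.0],[0.002,-0.017,0.0],[0.003,-0.022,0.0],[0.004,-0.026,0.0],[0.005,-0.031,0.0],[0.006,-0.034,0.0],[0.006,-0.034,0.0],[0.006,-0.034,0.0]]' --dr '[[0,0,0.008],[0,0,0.014],[0,0,0.022],[0,0,0.028],[0,0,0.036],[0,0,0.042],[0,0,0.05],[0,0,0.056],[0,0,0.056],[0,0,0.056]]' --claw '[0,0,0,0,0,0,0,0,0,0]'

```text
time_s: 6.0
tcp_pos: [0.522, 0.0734, 0.1137]
eef_rot: [179.9, 0.0, -75.1]
contact_force: [-10.0, 2.6, 10.4]
gripper_width: 0.0173
gripper_force: 25.0
```

Run:
```python
from h import *
rd('red')
```

```text
t 6.0 tcp [0.522  0.0734 0.1137] yaw -75.1 ang 106.8 rad 0.0502 F [-9.99  2.63 10.43] push(cw tool) 8.8 radial 5.4 w 0.0173 j6 -14.0
```

Run:
```python
from h import *
plan([at('red',104.9-d,.1135,0,-180) for d in(2,4,6,8,10,12,12)])
```

```text
travel [[0.0, -0.003, -0.001], [0.0, -0.007, -0.001], [0.001, -0.01, -0.001], [0.001, -0.014, -0.001], [0.002, -0.017, -0.001], [0.002, -0.021, -0.001], [0.002, -0.021, -0.001], [0.002, -0.021, -0.001], [0.002, -0.021, -0.001], [0.002, -0.021, -0.001]] 
dr [[0, 0, 0.005], [0, 0, 0.011], [0, 0, 0.016], [0, 0, 0.022], [0, 0, 0.027], [0, 0, 0.033], [0, 0, 0.033], [0, 0, 0.033], [0, 0, 0.033], [0, 0, 0.033]] 
claw [0, 0, 0, 0, 0, 0, 0, 0, 0, 0]
[ 5.341e-01  7.550e-02  1.137e-01 -8.709e+01]
```

>>> jog_arm --travel '[[0.0,-0.003,-0.001],[0.0,-0.007,-0.001],[0.001,-0.01,-0.001],[0.001,-0.014,-0.001],[0.002,-0.017,-0.001],[0.002,-0.021,-0.001],[0.002,-0.021,-0.001],[0.002,-0.021,-0.001],[0.002,-0.021,-0.001],[0.002,-0.021,-0.001]]' --dr '[[0,0,0.005],[0,0,0.011],[0,0,0.016],[0,0,0.022],[0,0,0.027],[0,0,0.033],[0,0,0.033],[0,0,0.033],[0,0,0.033],[0,0,0.033]]' --claw '[0,0,0,0,0,0,0,0,0,0]'

```text
time_s: 7.25
tcp_pos: [0.5317, 0.0753, 0.1137]
eef_rot: [179.8, -0.0, -87.0]
contact_force: [-10.3, 3.5, 9.4]
gripper_width: 0.0173
gripper_force: 25.0
```

Run:
```python
from h import *
rd('red')
```

```text
t 7.25 tcp [0.5317 0.0753 0.1137] yaw -87.0 ang 95.4 rad 0.0502 F [-10.25   3.48   9.36] push(cw tool) 9.88 radial 4.43 w 0.0173 j6 -26.0
```

Run:
```python
from h import *
a=87.9
e=at('red',a,.1135,.57,-180)
plan([at('red',a+d,.1135,0,-180) for d in(3,1,0,0,0)]+[e,e]+[at('red',a,.165,.57,-180)]*3)
```

```text
travel [[0.001, -0.003, 0.0], [0.001, -0.007, 0.0], [0.001, -0.009, 0.0], [0.001, -0.009, 0.0], [0.001, -0.009, 0.0], [0.001, -0.009, 0.0], [0.001, -0.009, 0.0], [0.001, -0.009, -0.103], [0.001, -0.009, -0.103], [0.001, -0.009, -0.103]] 
dr [[0, 0, 0.006], [0, 0, 0.011], [0, 0, 0.014], [0, 0, 0.014], [0, 0, 0.014], [0, 0, 0.014], [0, 0, 0.014], [0, 0, 0.014], [0, 0, 0.014], [0, 0, 0.014]] 
claw [0, 0, 0, 0, 0, 0.57, 0.57, 0.57, 0.57, 0.57]
[ 5.386e-01  7.520e-02  1.652e-01 -9.213e+01]
```

>>> jog_arm --travel '[[0.001,-0.003,0.0],[0.001,-0.007,0.0],[0.001,-0.009,0.0],[0.001,-0.009,0.0],[0.001,-0.009,0.0],[0.001,-0.009,0.0],[0.001,-0.009,0.0],[0.001,-0.009,-0.103],[0.001,-0.009,-0.103],[0.001,-0.009,-0.103]]' --dr '[[0,0,0.006],[0,0,0.011],[0,0,0.014],[0,0,0.014],[0,0,0.014],[0,0,0.014],[0,0,0.014],[0,0,0.014],[0,0,0.014],[0,0,0.014]]' --claw '[0,0,0,0,0,0.57,0.57,0.57,0.57,0.57]'

```text
time_s: 8.5
tcp_pos: [0.5387, 0.0752, 0.1652]
eef_rot: [-180.0, 0.0, -92.1]
contact_force: [0.3, -0.6, -0.6]
gripper_width: 0.0496
gripper_force: 0.0
```

```bash
cat >> h.py <<'E'
def grips():
    c=cap('top');P=cloud(c)
    for n in S:
        m=(c['range_z']>0)&(P[...,2]>.132)&(P[...,2]<.15)&(abs(np.hypot(P[...,0]-S[n][0],P[...,1]-S[n][1])-.05)<.015)
        q=P[m]
        if len(q): d=q.mean(0)[:2]-S[n]; print(n,len(q),q.mean(0).round(4),'ang',np.degrees(np.arctan2(d[1],d[0])).round(1))
E
python3 - <<'E'
from h import *
rd('red'); grips()
# transit to far, gripping included
a=-9
plan([(.572,-.01,.165,-50,.57)]*1+[at('far',a,.165,.57,0)]*9)
E
```

```text
t 8.5 tcp [0.5387 0.0752 0.1652] yaw -92.1 ang 87.5 rad 0.05 F [ 0.3  -0.64 -0.64] push(cw tool) -0.33 radial -0.62 w 0.0496 j6 -31.0
left 43 [ 0.4911 -0.1166  0.1416] ang -112.3
far 46 [ 0.6547 -0.1045  0.1416] ang -9.2
right 3 [0.6592 0.045  0.1419] ang 59.4
travel [[0.168, -0.073, 0.0], [0.35, -0.246, 0.0], [0.35, -0.246, 0.0], [0.35, -0.246, 0.0], [0.35, -0.246, 0.0], [0.35, -0.246, 0.0], [0.35, -0.246, 0.0], [0.35, -0.246, 0.0], [0.35, -0.246, 0.0], [0.35, -0.246, 0.0]] 
dr [[0, 0, -0.117], [0, 0, -0.231], [0, 0, -0.231], [0, 0, -0.231], [0, 0, -0.231], [0, 0, -0.231], [0, 0, -0.231], [0, 0, -0.231], [0, 0, -0.231], [0, 0, -0.231]] 
claw [0.57, 0.57, 0.57, 0.57, 0.57, 0.57, 0.57, 0.57, 0.57, 0.57]
[ 0.655  -0.1043  0.1652 -8.97  ]
```

Run:
```python
from h import *
setcmd(.5386,.0752,.1652,-92.13)
a=-9
plan([at('far',a,.165,.57,0)]*8+[at('far',a,.1135,.57,0)]*2)
```

```text
travel [[0.35, -0.246, 0.0], [0.35, -0.246, 0.0], [0.35, -0.246, 0.0], [0.35, -0.246, 0.0], [0.35, -0.246, 0.0], [0.35, -0.246, 0.0], [0.35, -0.246, 0.0], [0.35, -0.246, 0.0], [0.35, -0.246, 0.103], [0.35, -0.246, 0.103]] 
dr [[0, 0, -0.231], [0, 0, -0.231], [0, 0, -0.231], [0, 0, -0.231], [0, 0, -0.231], [0, 0, -0.231], [0, 0, -0.231], [0, 0, -0.231], [0, 0, -0.231], [0, 0, -0.231]] 
claw [0.57, 0.57, 0.57, 0.57, 0.57, 0.57, 0.57, 0.57, 0.57, 0.57]
[ 0.655  -0.1043  0.1137 -8.97  ]
```

>>> jog_arm --travel '[[0.35,-0.246,0.0],[0.35,-0.246,0.0],[0.35,-0.246,0.0],[0.35,-0.246,0.0],[0.35,-0.246,0.0],[0.35,-0.246,0.0],[0.35,-0.246,0.0],[0.35,-0.246,0.0],[0.35,-0.246,0.103],[0.35,-0.246,0.103]]' --dr '[[0,0,-0.231],[0,0,-0.231],[0,0,-0.231],[0,0,-0.231],[0,0,-0.231],[0,0,-0.231],[0,0,-0.231],[0,0,-0.231],[0,0,-0.231],[0,0,-0.231]]' --claw '[0.57,0.57,0.57,0.57,0.57,0.57,0.57,0.57,0.57,0.57]'

```text
time_s: 9.8
tcp_pos: [0.6514, -0.1043, 0.1087]
eef_rot: [179.9, 0.5, -9.0]
contact_force: [0.1, 0.2, -0.1]
gripper_width: 0.0498
gripper_force: 0.0
```

Run:
```python
from h import *
rd('far')
a=-9
plan([at('far',a,.1135,0,0)]*3+[at('far',a-d,.1135,0,0) for d in(4,8,12,16,20,20,20)])
```

```text
t 9.8 tcp [ 0.6514 -0.1043  0.1087] yaw -9.0 ang -9.7 rad 0.0466 F [ 0.12  0.16 -0.11] push(cw tool) 0.18 radial 0.09 w 0.0498 j6 73.0
travel [[-0.0, 0.0, 0.0], [-0.0, 0.0, 0.0], [-0.0, 0.0, 0.0], [-0.0, 0.007, 0.0], [-0.001, 0.014, 0.0], [-0.002, 0.021, 0.0], [-0.004, 0.028, 0.0], [-0.006, 0.034, 0.0], [-0.006, 0.034, 0.0], [-0.006, 0.034, 0.0]] 
dr [[0, 0, 0.0], [0, 0, 0.0], [0, 0, 0.0], [0, 0, 0.011], [0, 0, 0.022], [0, 0, 0.033], [0, 0, 0.045], [0, 0, 0.056], [0, 0, 0.056], [0, 0, 0.056]] 
claw [0, 0, 0, 0, 0, 0, 0, 0, 0, 0]
[  0.6494  -0.1206   0.1137 -29.13  ]
```

>>> jog_arm --travel '[[0,0.0,0.0],[0,0.0,0.0],[0,0.0,0.0],[0,0.007,0.0],[-0.001,0.014,0.0],[-0.002,0.021,0.0],[-0.004,0.028,0.0],[-0.006,0.034,0.0],[-0.006,0.034,0.0],[-0.006,0.034,0.0]]' --dr '[[0,0,0.0],[0,0,0.0],[0,0,0.0],[0,0,0.011],[0,0,0.022],[0,0,0.033],[0,0,0.045],[0,0,0.056],[0,0,0.056],[0,0,0.056]]' --claw '[0,0,0,0,0,0,0,0,0,0]'

```text
time_s: 11.05
tcp_pos: [0.6495, -0.1205, 0.1146]
eef_rot: [-180.0, -0.0, -29.0]
contact_force: [-2.8, 0.6, 6.0]
gripper_width: 0.0171
gripper_force: 25.0
```

Run:
```python
from h import *
rd('far')
plan([at('far',-29-d,.1135,0,0) for d in(3,6,9,12,15,18,20)])
```

```text
t 11.05 tcp [ 0.6495 -0.1205  0.1146] yaw -29.0 ang -28.6 rad 0.0501 F [-2.8   0.55  6.  ] push(cw tool) -0.86 radial -2.72 w 0.0171 j6 55.0
travel [[-0.0, 0.006, 0.0], [-0.001, 0.011, 0.0], [-0.001, 0.016, 0.0], [-0.002, 0.021, 0.0], [-0.003, 0.026, 0.0], [-0.005, 0.031, 0.0], [-0.006, 0.035, 0.0], [-0.006, 0.035, 0.0], [-0.006, 0.035, 0.0], [-0.006, 0.035, 0.0]] 
dr [[0, 0, 0.008], [0, 0, 0.016], [0, 0, 0.025], [0, 0, 0.033], [0, 0, 0.041], [0, 0, 0.05], [0, 0, 0.055], [0, 0, 0.055], [0, 0, 0.055], [0, 0, 0.055]] 
claw [0, 0, 0, 0, 0, 0, 0, 0, 0, 0]
[  0.6383  -0.1344   0.1137 -48.93  ]
```

>>> jog_arm --travel '[[0,0.006,0.0],[-0.001,0.011,0.0],[-0.001,0.016,0.0],[-0.002,0.021,0.0],[-0.003,0.026,0.0],[-0.005,0.031,0.0],[-0.006,0.035,0.0],[-0.006,0.035,0.0],[-0.006,0.035,0.0],[-0.006,0.035,0.0]]' --dr '[[0,0,0.008],[0,0,0.016],[0,0,0.025],[0,0,0.033],[0,0,0.041],[0,0,0.05],[0,0,0.055],[0,0,0.055],[0,0,0.055],[0,0,0.055]]' --claw '[0,0,0,0,0,0,0,0,0,0]'

```text
time_s: 12.3
tcp_pos: [0.6383, -0.1335, 0.1145]
eef_rot: [-180.0, 0.0, -48.8]
contact_force: [-4.3, 6.1, 7.2]
gripper_width: 0.0171
gripper_force: 25.0
```

Run:
```python
from h import *
rd('far')
plan([at('far',-49-d,.1135,0,0) for d in(3,6,9,12,15,18,20)])
```

```text
t 12.3 tcp [ 0.6383 -0.1335  0.1145] yaw -48.8 ang -48.5 rad 0.0495 F [-4.27  6.07  7.19] push(cw tool) 0.83 radial -7.38 w 0.0171 j6 36.0
travel [[-0.0, 0.005, 0.0], [-0.001, 0.01, 0.0], [-0.001, 0.015, 0.0], [-0.002, 0.021, 0.0], [-0.004, 0.026, 0.0], [-0.005, 0.031, 0.0], [-0.006, 0.034, 0.0], [-0.006, 0.034, 0.0], [-0.006, 0.034, 0.0], [-0.006, 0.034, 0.0]] 
dr [[0, 0, 0.009], [0, 0, 0.017], [0, 0, 0.025], [0, 0, 0.034], [0, 0, 0.042], [0, 0, 0.05], [0, 0, 0.056], [0, 0, 0.056], [0, 0, 0.056], [0, 0, 0.056]] 
claw [0, 0, 0, 0, 0, 0, 0, 0, 0, 0]
[  0.6235  -0.1433   0.1137 -69.09  ]
```

>>> jog_arm --travel '[[0,0.005,0.0],[-0.001,0.01,0.0],[-0.001,0.015,0.0],[-0.002,0.021,0.0],[-0.004,0.026,0.0],[-0.005,0.031,0.0],[-0.006,0.034,0.0],[-0.006,0.034,0.0],[-0.006,0.034,0.0],[-0.006,0.034,0.0]]' --dr '[[0,0,0.009],[0,0,0.017],[0,0,0.025],[0,0,0.034],[0,0,0.042],[0,0,0.05],[0,0,0.056],[0,0,0.056],[0,0,0.056],[0,0,0.056]]' --claw '[0,0,0,0,0,0,0,0,0,0]'

```text
time_s: 13.55
tcp_pos: [0.6268, -0.1407, 0.1148]
eef_rot: [-179.6, -0.0, -68.9]
contact_force: [4.8, 11.3, 2.1]
gripper_width: 0.0169
gripper_force: 25.0
```

Run:
```python
from h import *
rd('far')
```

```text
t 13.55 tcp [ 0.6268 -0.1407  0.1148] yaw -68.9 ang -64.3 rad 0.049 F [ 4.77 11.29  2.06] push(cw tool) 9.19 radial -8.11 w 0.0169 j6 16.0
```

Run:
```python
from h import *
plan([at('far',-69-d,.1135,0,0) for d in(2.5,5,7.5,10,12.5,14)])
```

```text
travel [[-0.0, 0.004, 0.0], [-0.001, 0.009, 0.0], [-0.001, 0.013, 0.0], [-0.002, 0.017, 0.0], [-0.003, 0.022, 0.0], [-0.003, 0.024, 0.0], [-0.003, 0.024, 0.0], [-0.003, 0.024, 0.0], [-0.003, 0.024, 0.0], [-0.003, 0.024, 0.0]] 
dr [[0, 0, 0.007], [0, 0, 0.014], [0, 0, 0.021], [0, 0, 0.028], [0, 0, 0.034], [0, 0, 0.039], [0, 0, 0.039], [0, 0, 0.039], [0, 0, 0.039], [0, 0, 0.039]] 
claw [0, 0, 0, 0, 0, 0, 0, 0, 0, 0]
[  0.6117  -0.1462   0.1137 -83.13  ]
```

>>> jog_arm --travel '[[0,0.004,0.0],[-0.001,0.009,0.0],[-0.001,0.013,0.0],[-0.002,0.017,0.0],[-0.003,0.022,0.0],[-0.003,0.024,0.0],[-0.003,0.024,0.0],[-0.003,0.024,0.0],[-0.003,0.024,0.0],[-0.003,0.024,0.0]]' --dr '[[0,0,0.007],[0,0,0.014],[0,0,0.021],[0,0,0.028],[0,0,0.034],[0,0,0.039],[0,0,0.039],[0,0,0.039],[0,0,0.039],[0,0,0.039]]' --claw '[0,0,0,0,0,0,0,0,0,0]'

```text
time_s: 14.8
tcp_pos: [0.6165, -0.1439, 0.1149]
eef_rot: [-179.5, 0.0, -83.0]
contact_force: [10.1, 7.6, -1.3]
gripper_width: 0.0173
gripper_force: 25.0
```

Run:
```python
from h import *
rd('far')
```

```text
t 14.8 tcp [ 0.6165 -0.1439  0.1149] yaw -83.0 ang -76.9 rad 0.0487 F [10.09  7.59 -1.26] push(cw tool) 11.55 radial -5.11 w 0.0173 j6 3.0
```

Run:
```python
from h import *
p=at('far',-76.9,.1135,.57,-6.2)
q=at('far',-76.9,.165,.57,-6.2)
plan([p,p,q,q]+[at('left',-112.5,.165,.57,0)]*4+[at('left',-112.5,.1135,.57,0)]*2)
```

```text
travel [[-0.001, -0.01, 0.0], [-0.001, -0.01, 0.0], [-0.001, -0.01, -0.103], [-0.001, -0.01, -0.103], [-0.088, 0.233, -0.103], [-0.088, 0.233, -0.103], [-0.088, 0.233, -0.103], [-0.088, 0.233, -0.103], [-0.088, 0.233, 0.0], [-0.088, 0.233, 0.0]] 
dr [[0, 0, -0.0], [0, 0, -0.0], [0, 0, -0.0], [0, 0, -0.0], [0, 0, 0.082], [0, 0, 0.082], [0, 0, 0.082], [0, 0, 0.082], [0, 0, 0.082], [0, 0, 0.082]] 
claw [0.57, 0.57, 0.57, 0.57, 0.57, 0.57, 0.57, 0.57, 0.57, 0.57]
[   0.4908   -0.1164    0.1137 -112.65  ]
```

>>> jog_arm --travel '[[-0.001,-0.01,0.0],[-0.001,-0.01,0.0],[-0.001,-0.01,-0.103],[-0.001,-0.01,-0.103],[-0.088,0.233,-0.103],[-0.088,0.233,-0.103],[-0.088,0.233,-0.103],[-0.088,0.233,-0.103],[-0.088,0.233,0.0],[-0.088,0.233,0.0]]' --dr '[[0,0,0],[0,0,0],[0,0,0],[0,0,0],[0,0,0.082],[0,0,0.082],[0,0,0.082],[0,0,0.082],[0,0,0.082],[0,0,0.082]]' --claw '[0.57,0.57,0.57,0.57,0.57,0.57,0.57,0.57,0.57,0.57]'

```text
time_s: 16.05
tcp_pos: [0.4886, -0.1168, 0.1107]
eef_rot: [179.6, -0.2, -112.5]
contact_force: [0.2, -0.5, 0.1]
gripper_width: 0.0502
gripper_force: 0.0
```

Run:
```python
from h import *
rd('left')
a=-112.5
plan([at('left',a,.1135,0,0)]*3+[at('left',a-d,.1135,0,0) for d in(4,8,12,16,20,20,20)])
```

```text
t 16.05 tcp [ 0.4886 -0.1168  0.1107] yaw -112.5 ang -114.7 rad 0.0514 F [ 0.18 -0.51  0.05] push(cw tool) 0.38 radial 0.39 w 0.0502 j6 -31.0
travel [[-0.0, -0.0, 0.0], [-0.0, -0.0, 0.0], [-0.0, -0.0, 0.0], [-0.001, 0.007, 0.0], [-0.001, 0.014, 0.0], [-0.003, 0.021, 0.0], [-0.004, 0.027, 0.0], [-0.006, 0.034, 0.0], [-0.006, 0.034, 0.0], [-0.006, 0.034, 0.0]] 
dr [[0, 0, -0.0], [0, 0, -0.0], [0, 0, -0.0], [0, 0, 0.011], [0, 0, 0.022], [0, 0, 0.033], [0, 0, 0.044], [0, 0, 0.055], [0, 0, 0.055], [0, 0, 0.055]] 
claw [0, 0, 0, 0, 0, 0, 0, 0, 0, 0]
[ 4.7630e-01 -1.0710e-01  1.1370e-01 -1.3245e+02]
```

>>> jog_arm --travel '[[0,0,0.0],[0,0,0.0],[0,0,0.0],[-0.001,0.007,0.0],[-0.001,0.014,0.0],[-0.003,0.021,0.0],[-0.004,0.027,0.0],[-0.006,0.034,0.0],[-0.006,0.034,0.0],[-0.006,0.034,0.0]]' --dr '[[0,0,0],[0,0,0],[0,0,0],[0,0,0.011],[0,0,0.022],[0,0,0.033],[0,0,0.044],[0,0,0.055],[0,0,0.055],[0,0,0.055]]' --claw '[0,0,0,0,0,0,0,0,0,0]'

```text
time_s: 17.3
tcp_pos: [0.4768, -0.1069, 0.1144]
eef_rot: [-180.0, 0.1, -132.3]
contact_force: [0.1, 1.8, 3.1]
gripper_width: 0.0174
gripper_force: 25.0
```

Run:
```python
from h import *
rd('left')
plan([at('left',-132.5-d,.1135,0,0) for d in(3,6,9,12,15,18,20)])
```

```text
t 17.3 tcp [ 0.4768 -0.1069  0.1144] yaw -132.3 ang -132.1 rad 0.0496 F [0.09 1.81 3.08] push(cw tool) -1.15 radial -1.4 w 0.0174 j6 -53.0
travel [[-0.0, 0.005, 0.0], [-0.001, 0.011, 0.0], [-0.002, 0.016, 0.0], [-0.003, 0.021, 0.0], [-0.004, 0.026, 0.0], [-0.005, 0.031, 0.0], [-0.006, 0.034, 0.0], [-0.006, 0.034, 0.0], [-0.006, 0.034, 0.0], [-0.006, 0.034, 0.0]] 
dr [[0, 0, 0.008], [0, 0, 0.017], [0, 0, 0.025], [0, 0, 0.033], [0, 0, 0.042], [0, 0, 0.05], [0, 0, 0.056], [0, 0, 0.056], [0, 0, 0.056], [0, 0, 0.056]] 
claw [0, 0, 0, 0, 0, 0, 0, 0, 0, 0]
[ 4.6570e-01 -9.3400e-02  1.1370e-01 -1.5261e+02]
```

>>> jog_arm --travel '[[0,0.005,0.0],[-0.001,0.011,0.0],[-0.002,0.016,0.0],[-0.003,0.021,0.0],[-0.004,0.026,0.0],[-0.005,0.031,0.0],[-0.006,0.034,0.0],[-0.006,0.034,0.0],[-0.006,0.034,0.0],[-0.006,0.034,0.0]]' --dr '[[0,0,0.008],[0,0,0.017],[0,0,0.025],[0,0,0.033],[0,0,0.042],[0,0,0.05],[0,0,0.056],[0,0,0.056],[0,0,0.056],[0,0,0.056]]' --claw '[0,0,0,0,0,0,0,0,0,0]'

```text
time_s: 18.55
tcp_pos: [0.4668, -0.0945, 0.1145]
eef_rot: [-179.9, 0.0, -152.5]
contact_force: [2.0, -7.6, 2.3]
gripper_width: 0.0174
gripper_force: 25.0
```

Run:
```python
from h import *
rd('left')
```

```text
t 18.55 tcp [ 0.4668 -0.0945  0.1145] yaw -152.5 ang -150.6 rad 0.0497 F [ 2.04 -7.55  2.35] push(cw tool) 7.58 radial 1.93 w 0.0174 j6 -75.0
```

Run:
```python
from h import *
plan([at('left',-152.6-d,.1135,0,0) for d in(2.5,5,7.5,10,12.5,15)])
```

```text
travel [[-0.0, 0.005, 0.0], [-0.001, 0.009, 0.0], [-0.001, 0.014, 0.0], [-0.002, 0.018, 0.0], [-0.003, 0.022, 0.0], [-0.004, 0.026, 0.0], [-0.004, 0.026, 0.0], [-0.004, 0.026, 0.0], [-0.004, 0.026, 0.0], [-0.004, 0.026, 0.0]] 
dr [[0, 0, 0.007], [0, 0, 0.014], [0, 0, 0.021], [0, 0, 0.028], [0, 0, 0.035], [0, 0, 0.042], [0, 0, 0.042], [0, 0, 0.042], [0, 0, 0.042], [0, 0, 0.042]] 
claw [0, 0, 0, 0, 0, 0, 0, 0, 0, 0]
[ 4.6150e-01 -8.1000e-02  1.1370e-01 -1.6773e+02]
```

>>> jog_arm --travel '[[0,0.005,0.0],[-0.001,0.009,0.0],[-0.001,0.014,0.0],[-0.002,0.018,0.0],[-0.003,0.022,0.0],[-0.004,0.026,0.0],[-0.004,0.026,0.0],[-0.004,0.026,0.0],[-0.004,0.026,0.0],[-0.004,0.026,0.0]]' --dr '[[0,0,0.007],[0,0,0.014],[0,0,0.021],[0,0,0.028],[0,0,0.035],[0,0,0.042],[0,0,0.042],[0,0,0.042],[0,0,0.042],[0,0,0.042]]' --claw '[0,0,0,0,0,0,0,0,0,0]'

```text
time_s: 19.8
tcp_pos: [0.4617, -0.0826, 0.1144]
eef_rot: [-179.9, -0.0, -167.6]
contact_force: [0.0, -10.6, 3.6]
gripper_width: 0.0175
gripper_force: 25.0
```

Run:
```python
from h import *
rd('left')
p=at('left',-165,.1135,.57,-2.7)
q=at('left',-165,.165,.57,-2.7)
plan([p,p,q]+[at('right',68,.165,.57,-180)]*5+[at('right',68,.1135,.57,-180)]*2)
```

```text
t 19.8 tcp [ 0.4617 -0.0826  0.1144] yaw -167.6 ang -165.5 rad 0.05 F [  0.05 -10.57   3.65] push(cw tool) 10.25 radial 2.6 w 0.0175 j6 -92.0
travel [[0.0, -0.004, 0.0], [0.0, -0.004, 0.0], [0.0, -0.004, -0.103], [-0.423, 0.166, -0.103], [-0.423, 0.166, -0.103], [-0.423, 0.166, -0.103], [-0.423, 0.166, -0.103], [-0.423, 0.166, -0.103], [-0.423, 0.166, 0.0], [-0.423, 0.166, 0.0]] 
dr [[0, 0, -0.0], [0, 0, -0.0], [0, 0, -0.0], [0, 0, -0.155], [0, 0, -0.155], [0, 0, -0.155], [0, 0, -0.155], [0, 0, -0.155], [0, 0, -0.155], [0, 0, -0.155]] 
claw [0.57, 0.57, 0.57, 0.57, 0.57, 0.57, 0.57, 0.57, 0.57, 0.57]
[ 6.5060e-01  4.5100e-02  1.1370e-01 -1.1193e+02]
```

Run:
```python
from h import *
setcmd(.4615,-.0810,.1137,-167.73)
p=at('left',-165,.1135,.57,-2.7)
q=at('left',-165,.165,.57,+10); q2=at('left',-165,.165,.57,+20)
plan([p,p,q,q2]+[at('right',68,.165,.57,-180)]*6)
a=68
plan([at('right',a,.1135,.57,-180)]*2+[at('right',a,.1135,0,-180)]*3+[at('right',a-d,.1135,0,-180) for d in(5,10,15,20,20)])
```

```text
travel [[0.0, -0.004, 0.0], [0.0, -0.004, 0.0], [0.0, -0.004, -0.103], [0.0, -0.004, -0.103], [-0.423, 0.166, -0.103], [-0.423, 0.166, -0.103], [-0.423, 0.166, -0.103], [-0.423, 0.166, -0.103], [-0.423, 0.166, -0.103], [-0.423, 0.166, -0.103]] 
dr [[0, 0, -0.0], [0, 0, -0.0], [0, 0, -0.035], [0, 0, -0.063], [0, 0, -0.155], [0, 0, -0.155], [0, 0, -0.155], [0, 0, -0.155], [0, 0, -0.155], [0, 0, -0.155]] 
claw [0.57, 0.57, 0.57, 0.57, 0.57, 0.57, 0.57, 0.57, 0.57, 0.57]
[ 6.5050e-01  4.5100e-02  1.6520e-01 -1.1193e+02]
travel [[-0.0, -0.0, 0.103], [-0.0, -0.0, 0.103], [-0.0, -0.0, 0.103], [-0.0, -0.0, 0.103], [-0.0, -0.0, 0.103], [-0.0, -0.009, 0.103], [0.001, -0.017, 0.103], [0.003, -0.026, 0.103], [0.006, -0.034, 0.103], [0.006, -0.034, 0.103]] 
dr [[0, 0, 0.0], [0, 0, 0.0], [0, 0, 0.0], [0, 0, 0.0], [0, 0, 0.0], [0, 0, 0.014], [0, 0, 0.028], [0, 0, 0.042], [0, 0, 0.056], [0, 0, 0.056]] 
claw [0.57, 0.57, 0, 0, 0, 0, 0, 0, 0, 0]
[ 6.6520e-01  3.5900e-02  1.1370e-01 -1.3209e+02]
```

>>> jog_arm --travel '[[0.0,-0.004,0.0],[0.0,-0.004,0.0],[0.0,-0.004,-0.103],[0.0,-0.004,-0.103],[-0.423,0.166,-0.103],[-0.423,0.166,-0.103],[-0.423,0.166,-0.103],[-0.423,0.166,-0.103],[-0.423,0.166,-0.103],[-0.423,0.166,-0.103]]' --dr '[[0,0,0],[0,0,0],[0,0,-0.035],[0,0,-0.063],[0,0,-0.155],[0,0,-0.155],[0,0,-0.155],[0,0,-0.155],[0,0,-0.155],[0,0,-0.155]]' --claw '[0.57,0.57,0.57,0.57,0.57,0.57,0.57,0.57,0.57,0.57]'

```text
time_s: 21.05
tcp_pos: [0.6499, 0.0452, 0.1644]
eef_rot: [179.9, -0.0, -111.9]
contact_force: [0.8, -0.8, -0.3]
gripper_width: 0.05
gripper_force: 0.0
```

>>> jog_arm --travel '[[0,0,0.103],[0,0,0.103],[0,0,0.103],[0,0,0.103],[0,0,0.103],[0,-0.009,0.103],[0.001,-0.017,0.103],[0.003,-0.026,0.103],[0.006,-0.034,0.103],[0.006,-0.034,0.103]]' --dr '[[0,0,0.0],[0,0,0.0],[0,0,0.0],[0,0,0.0],[0,0,0.0],[0,0,0.014],[0,0,0.028],[0,0,0.042],[0,0,0.056],[0,0,0.056]]' --claw '[0.57,0.57,0,0,0,0,0,0,0,0]'

```text
time_s: 22.3
tcp_pos: [0.6656, 0.0356, 0.1147]
eef_rot: [-179.9, 0.0, -132.1]
contact_force: [-1.1, -2.6, 3.8]
gripper_width: 0.0174
gripper_force: 25.0
```

Run:
```python
from h import *
rd('right')
plan([at('right',48-d,.1135,0,-180) for d in(3,6,9,12,15,18,20)])
```

```text
t 22.3 tcp [0.6656 0.0356 0.1147] yaw -132.1 ang 47.4 rad 0.0498 F [-1.12 -2.6   3.79] push(cw tool) -0.94 radial -2.67 w 0.0174 j6 -62.0
travel [[-0.0, -0.005, 0.0], [0.0, -0.011, 0.0], [0.001, -0.016, 0.0], [0.002, -0.021, 0.0], [0.003, -0.026, 0.0], [0.004, -0.031, 0.0], [0.006, -0.034, 0.0], [0.006, -0.034, 0.0], [0.006, -0.034, 0.0], [0.006, -0.034, 0.0]] 
dr [[0, 0, 0.008], [0, 0, 0.016], [0, 0, 0.025], [0, 0, 0.033], [0, 0, 0.041], [0, 0, 0.05], [0, 0, 0.055], [0, 0, 0.055], [0, 0, 0.055], [0, 0, 0.055]] 
claw [0, 0, 0, 0, 0, 0, 0, 0, 0, 0]
[ 6.7580e-01  2.2300e-02  1.1370e-01 -1.5189e+02]
```

>>> jog_arm --travel '[[0,-0.005,0.0],[0.0,-0.011,0.0],[0.001,-0.016,0.0],[0.002,-0.021,0.0],[0.003,-0.026,0.0],[0.004,-0.031,0.0],[0.006,-0.034,0.0],[0.006,-0.034,0.0],[0.006,-0.034,0.0],[0.006,-0.034,0.0]]' --dr '[[0,0,0.008],[0,0,0.016],[0,0,0.025],[0,0,0.033],[0,0,0.041],[0,0,0.05],[0,0,0.055],[0,0,0.055],[0,0,0.055],[0,0,0.055]]' --claw '[0,0,0,0,0,0,0,0,0,0]'

```text
time_s: 23.55
tcp_pos: [0.6748, 0.023, 0.1146]
eef_rot: [180.0, -0.0, -151.7]
contact_force: [-5.8, 2.3, 6.1]
gripper_width: 0.0169
gripper_force: 25.0
```

Run:
```python
from h import *
rd('right')
plan([at('right',28-d,.1135,0,-180) for d in(3,6,9,12,15,18,20)])
```

```text
t 23.55 tcp [0.6748 0.023  0.1146] yaw -151.7 ang 29.3 rad 0.0492 F [-5.84  2.28  6.1 ] push(cw tool) 4.85 radial -3.98 w 0.0169 j6 -80.0
travel [[-0.0, -0.005, 0.0], [0.0, -0.011, 0.0], [0.001, -0.016, 0.0], [0.002, -0.021, 0.0], [0.003, -0.026, 0.0], [0.004, -0.031, 0.0], [0.006, -0.034, 0.0], [0.006, -0.034, 0.0], [0.006, -0.034, 0.0], [0.006, -0.034, 0.0]] 
dr [[0, 0, 0.009], [0, 0, 0.017], [0, 0, 0.025], [0, 0, 0.034], [0, 0, 0.042], [0, 0, 0.05], [0, 0, 0.056], [0, 0, 0.056], [0, 0, 0.056], [0, 0, 0.056]] 
claw [0, 0, 0, 0, 0, 0, 0, 0, 0, 0]
[ 6.8110e-01  5.9000e-03  1.1370e-01 -1.7205e+02]
```

Run:
```python
from h import *
setcmd(.6758,.0223,.1137,-151.89)
plan([at('right',28-d,.1135,0,-180) for d in(3,6,9,12,14,16)])
```

```text
travel [[-0.0, -0.005, 0.0], [0.0, -0.011, 0.0], [0.001, -0.016, 0.0], [0.002, -0.021, 0.0], [0.003, -0.024, 0.0], [0.003, -0.028, 0.0], [0.003, -0.028, 0.0], [0.003, -0.028, 0.0], [0.003, -0.028, 0.0], [0.003, -0.028, 0.0]] 
dr [[0, 0, 0.009], [0, 0, 0.017], [0, 0, 0.025], [0, 0, 0.034], [0, 0, 0.039], [0, 0, 0.045], [0, 0, 0.045], [0, 0, 0.045], [0, 0, 0.045], [0, 0, 0.045]] 
claw [0, 0, 0, 0, 0, 0, 0, 0, 0, 0]
[ 6.8110e-01  9.2000e-03  1.1370e-01 -1.6809e+02]
```

>>> jog_arm --travel '[[0,-0.005,0.0],[0.0,-0.011,0.0],[0.001,-0.016,0.0],[0.002,-0.021,0.0],[0.003,-0.024,0.0],[0.003,-0.028,0.0],[0.003,-0.028,0.0],[0.003,-0.028,0.0],[0.003,-0.028,0.0],[0.003,-0.028,0.0]]' --dr '[[0,0,0.009],[0,0,0.017],[0,0,0.025],[0,0,0.034],[0,0,0.039],[0,0,0.045],[0,0,0.045],[0,0,0.045],[0,0,0.045],[0,0,0.045]]' --claw '[0,0,0,0,0,0,0,0,0,0]'

```text
time_s: 24.8
tcp_pos: [0.6791, 0.011, 0.1144]
eef_rot: [179.9, -0.1, -167.9]
contact_force: [-9.9, 8.0, 9.0]
gripper_width: 0.0174
gripper_force: 25.0
```

Run:
```python
from h import *
rd('right')
a=14.6
p=at('right',a,.1135,.57,-182.7); q=at('right',a,.165,.57,-172); q2=at('right',a,.165,.57,-162)
plan([p,p,q,q2]+[at('red',90.4,.165,.57,-180)]*6)
```

```text
t 24.8 tcp [0.6791 0.011  0.1144] yaw -167.9 ang 14.3 rad 0.0487 F [-9.87  8.    8.99] push(cw tool) 10.19 radial -7.58 w 0.0174 j6 -95.0
travel [[0.001, 0.005, 0.0], [0.001, 0.005, 0.0], [0.001, 0.005, -0.103], [0.001, 0.005, -0.103], [0.256, 0.189, -0.103], [0.256, 0.189, -0.103], [0.256, 0.189, -0.103], [0.256, 0.189, -0.103], [0.256, 0.189, -0.103], [0.256, 0.189, -0.103]] 
dr [[0, 0, 0.0], [0, 0, 0.0], [0, 0, -0.03], [0, 0, -0.057], [0, 0, -0.218], [0, 0, -0.218], [0, 0, -0.218], [0, 0, -0.218], [0, 0, -0.218], [0, 0, -0.218]] 
claw [0.57, 0.57, 0.57, 0.57, 0.57, 0.57, 0.57, 0.57, 0.57, 0.57]
[ 5.363e-01  7.530e-02  1.652e-01 -8.961e+01]
```

>>> jog_arm --travel '[[0.001,0.005,0.0],[0.001,0.005,0.0],[0.001,0.005,-0.103],[0.001,0.005,-0.103],[0.256,0.189,-0.103],[0.256,0.189,-0.103],[0.256,0.189,-0.103],[0.256,0.189,-0.103],[0.256,0.189,-0.103],[0.256,0.189,-0.103]]' --dr '[[0,0,0.0],[0,0,0.0],[0,0,-0.03],[0,0,-0.057],[0,0,-0.218],[0,0,-0.218],[0,0,-0.218],[0,0,-0.218],[0,0,-0.218],[0,0,-0.218]]' --claw '[0.57,0.57,0.57,0.57,0.57,0.57,0.57,0.57,0.57,0.57]'

```text
time_s: 26.05
tcp_pos: [0.5365, 0.0754, 0.1654]
eef_rot: [-180.0, 0.0, -89.3]
contact_force: [0.2, -0.1, -0.0]
gripper_width: 0.05
gripper_force: 0.0
```

```bash
cat >> h.py <<'E'
def grips2(n0='side'):
    c=cap(n0);P=cloud(c)
    for n in S:
        m=(c['range_z']>0)&(P[...,2]>.132)&(P[...,2]<.15)&(abs(np.hypot(P[...,0]-S[n][0],P[...,1]-S[n][1])-.05)<.015)
        q=P[m]
        if len(q)>3: d=q.mean(0)[:2]-S[n]; print(n0,n,len(q),'ang',np.degrees(np.arctan2(d[1],d[0])).round(1),np.hypot(*d).round(4))
E
python3 - <<'E'
from h import *
rd('red'); grips2('top'); grips2()
a=90.4
plan([at('red',a,.1135,.57,-180)]*3+[at('red',a,.1135,0,-180)]*3+[at('red',a-d,.1135,0,-180) for d in(2,5,8,8)])
E
```

```text
t 26.05 tcp [0.5365 0.0754 0.1654] yaw -89.3 ang 90.0 rad 0.0501 F [ 0.2 -0.1 -0. ] push(cw tool) -0.2 radial -0.1 w 0.05 j6 -28.0
top left 44 ang -163.6 0.0498
top far 44 ang -77.9 0.0492
top right 47 ang 12.4 0.0492
side red 22 ang 94.4 0.0485
side left 33 ang -162.7 0.0524
side far 32 ang -79.7 0.0495
side right 23 ang 12.3 0.0462
travel [[-0.0, 0.0, 0.103], [-0.0, 0.0, 0.103], [-0.0, 0.0, 0.103], [-0.0, 0.0, 0.103], [-0.0, 0.0, 0.103], [-0.0, 0.0, 0.103], [0.0, -0.003, 0.103], [0.0, -0.008, 0.103], [0.001, -0.014, 0.103], [0.001, -0.014, 0.103]] 
dr [[0, 0, -0.0], [0, 0, -0.0], [0, 0, -0.0], [0, 0, -0.0], [0, 0, -0.0], [0, 0, -0.0], [0, 0, 0.006], [0, 0, 0.014], [0, 0, 0.022], [0, 0, 0.022]] 
claw [0.57, 0.57, 0.57, 0, 0, 0, 0, 0, 0, 0]
[ 5.433e-01  7.480e-02  1.137e-01 -9.753e+01]
```

Run:
```python
from h import *
setcmd(.5363,.0753,.1652,-89.61)
a=90.4
plan([at('red',a,.1135,.57,-180)]*2+[at('red',a,.1135,0,-180)]*2+[at('red',a-d,.1135,0,-180) for d in(3,6,9,12,15,15)])
```

```text
travel [[0.0, 0.0, 0.103], [0.0, 0.0, 0.103], [0.0, 0.0, 0.103], [0.0, 0.0, 0.103], [0.0, -0.005, 0.103], [0.001, -0.01, 0.103], [0.001, -0.015, 0.103], [0.002, -0.02, 0.103], [0.003, -0.026, 0.103], [0.003, -0.026, 0.103]] 
dr [[0, 0, -0.0], [0, 0, -0.0], [0, 0, -0.0], [0, 0, -0.0], [0, 0, 0.008], [0, 0, 0.017], [0, 0, 0.025], [0, 0, 0.033], [0, 0, 0.042], [0, 0, 0.042]] 
claw [0.57, 0.57, 0, 0, 0, 0, 0, 0, 0, 0]
[ 5.4930e-01  7.3900e-02  1.1370e-01 -1.0473e+02]
```

>>> jog_arm --travel '[[0.0,0.0,0.103],[0.0,0.0,0.103],[0.0,0.0,0.103],[0.0,0.0,0.103],[0.0,-0.005,0.103],[0.001,-0.01,0.103],[0.001,-0.015,0.103],[0.002,-0.02,0.103],[0.003,-0.026,0.103],[0.003,-0.026,0.103]]' --dr '[[0,0,0],[0,0,0],[0,0,0],[0,0,0],[0,0,0.008],[0,0,0.017],[0,0,0.025],[0,0,0.033],[0,0,0.042],[0,0,0.042]]' --claw '[0.57,0.57,0,0,0,0,0,0,0,0]'

```text
time_s: 27.4
tcp_pos: [0.5466, 0.0735, 0.1146]
eef_rot: [179.8, -0.1, -104.8]
contact_force: [-12.4, 2.0, 9.2]
gripper_width: 0.0173
gripper_force: 25.0
```

Run:
```python
from h import *
rd('red')
plan([at('red',75.4-d,.1135,0,-180) for d in(2,4,6,8,10)])
```

```text
t 27.4 tcp [0.5466 0.0735 0.1146] yaw -104.8 ang 78.2 rad 0.0493 F [-12.43   2.01   9.15] push(cw tool) 12.58 radial -0.57 w 0.0173 j6 -43.0
travel [[0.001, -0.003, 0.0], [0.001, -0.007, 0.0], [0.001, -0.01, 0.0], [0.001, -0.014, 0.0], [0.002, -0.017, 0.0], [0.002, -0.017, 0.0], [0.002, -0.017, 0.0], [0.002, -0.017, 0.0], [0.002, -0.017, 0.0], [0.002, -0.017, 0.0]] 
dr [[0, 0, 0.005], [0, 0, 0.011], [0, 0, 0.016], [0, 0, 0.022], [0, 0, 0.027], [0, 0, 0.027], [0, 0, 0.027], [0, 0, 0.027], [0, 0, 0.027], [0, 0, 0.027]] 
claw [0, 0, 0, 0, 0, 0, 0, 0, 0, 0]
[ 5.5730e-01  7.0800e-02  1.1370e-01 -1.1445e+02]
```

Run:
```python
from h import *
setcmd(.5493,.0739,.1137,-104.73)
plan([at('red',75.4-d,.1135,0,-180) for d in(2,4,6,8,10,11.5,13)])
```

```text
travel [[0.001, -0.003, 0.0], [0.001, -0.007, 0.0], [0.001, -0.01, 0.0], [0.001, -0.014, 0.0], [0.002, -0.017, 0.0], [0.002, -0.02, 0.0], [0.003, -0.022, 0.0], [0.003, -0.022, 0.0], [0.003, -0.022, 0.0], [0.003, -0.022, 0.0]] 
dr [[0, 0, 0.005], [0, 0, 0.011], [0, 0, 0.016], [0, 0, 0.022], [0, 0, 0.027], [0, 0, 0.032], [0, 0, 0.036], [0, 0, 0.036], [0, 0, 0.036], [0, 0, 0.036]] 
claw [0, 0, 0, 0, 0, 0, 0, 0, 0, 0]
[ 5.5960e-01  6.9700e-02  1.1370e-01 -1.1769e+02]
```

>>> jog_arm --travel '[[0.001,-0.003,0.0],[0.001,-0.007,0.0],[0.001,-0.01,0.0],[0.001,-0.014,0.0],[0.002,-0.017,0.0],[0.002,-0.02,0.0],[0.003,-0.022,0.0],[0.003,-0.022,0.0],[0.003,-0.022,0.0],[0.003,-0.022,0.0]]' --dr '[[0,0,0.005],[0,0,0.011],[0,0,0.016],[0,0,0.022],[0,0,0.027],[0,0,0.032],[0,0,0.036],[0,0,0.036],[0,0,0.036],[0,0,0.036]]' --claw '[0,0,0,0,0,0,0,0,0,0]'

```text
time_s: 28.65
tcp_pos: [0.5566, 0.0701, 0.1146]
eef_rot: [179.8, -0.1, -117.7]
contact_force: [-15.0, 5.7, 9.0]
gripper_width: 0.0172
gripper_force: 25.0
```

Run:
```python
from h import *
rd('red')
```

```text
t 28.65 tcp [0.5566 0.0701 0.1146] yaw -117.7 ang 65.8 rad 0.0491 F [-14.97   5.71   9.02] push(cw tool) 16.0 radial -0.92 w 0.0172 j6 -55.0
```

Run:
```python
from h import *
a=65.8
p=at('red',a,.1135,.57,-183.5); q=at('red',a,.165,.57,-174)
plan([p,p,q,q]+[at('far',-77.5,.165,.57,0)]*6)
a=-77.5
plan([at('far',a,.1135,.57,0)]*2+[at('far',a,.1135,0,0)]*2+[at('far',a-d,.1135,0,0) for d in(3,6,9,12,15,15)])
```

```text
travel [[0.0, 0.006, 0.0], [0.0, 0.006, 0.0], [0.0, 0.006, -0.103], [0.0, 0.006, -0.103], [0.328, -0.3, -0.103], [0.328, -0.3, -0.103], [0.328, -0.3, -0.103], [0.328, -0.3, -0.103], [0.328, -0.3, -0.103], [0.328, -0.3, -0.103]] 
dr [[0, 0, 0.0], [0, 0, 0.0], [0, 0, -0.026], [0, 0, -0.026], [0, 0, -0.112], [0, 0, -0.112], [0, 0, -0.112], [0, 0, -0.112], [0, 0, -0.112], [0, 0, -0.112]] 
claw [0.57, 0.57, 0.57, 0.57, 0.57, 0.57, 0.57, 0.57, 0.57, 0.57]
[  0.6162  -0.1453   0.1652 -77.37  ]
travel [[0.0, -0.0, 0.103], [0.0, -0.0, 0.103], [0.0, -0.0, 0.103], [0.0, -0.0, 0.103], [0.0, 0.005, 0.103], [-0.0, 0.01, 0.103], [-0.001, 0.015, 0.103], [-0.002, 0.021, 0.103], [-0.003, 0.026, 0.103], [-0.003, 0.026, 0.103]] 
dr [[0, 0, 0.0], [0, 0, 0.0], [0, 0, 0.0], [0, 0, 0.0], [0, 0, 0.009], [0, 0, 0.017], [0, 0, 0.025], [0, 0, 0.034], [0, 0, 0.042], [0, 0, 0.042]] 
claw [0.57, 0.57, 0, 0, 0, 0, 0, 0, 0, 0]
[  0.6032  -0.1466   0.1137 -92.49  ]
```

>>> jog_arm --travel '[[0.0,0.006,0.0],[0.0,0.006,0.0],[0.0,0.006,-0.103],[0.0,0.006,-0.103],[0.328,-0.3,-0.103],[0.328,-0.3,-0.103],[0.328,-0.3,-0.103],[0.328,-0.3,-0.103],[0.328,-0.3,-0.103],[0.328,-0.3,-0.103]]' --dr '[[0,0,0.0],[0,0,0.0],[0,0,-0.026],[0,0,-0.026],[0,0,-0.112],[0,0,-0.112],[0,0,-0.112],[0,0,-0.112],[0,0,-0.112],[0,0,-0.112]]' --claw '[0.57,0.57,0.57,0.57,0.57,0.57,0.57,0.57,0.57,0.57]'

```text
time_s: 29.9
tcp_pos: [0.6161, -0.1456, 0.1649]
eef_rot: [180.0, 0.0, -77.5]
contact_force: [0.6, 0.8, 0.1]
gripper_width: 0.0503
gripper_force: 0.0
```

>>> jog_arm --travel '[[0.0,0,0.103],[0.0,0,0.103],[0.0,0,0.103],[0.0,0,0.103],[0.0,0.005,0.103],[0,0.01,0.103],[-0.001,0.015,0.103],[-0.002,0.021,0.103],[-0.003,0.026,0.103],[-0.003,0.026,0.103]]' --dr '[[0,0,0.0],[0,0,0.0],[0,0,0.0],[0,0,0.0],[0,0,0.009],[0,0,0.017],[0,0,0.025],[0,0,0.034],[0,0,0.042],[0,0,0.042]]' --claw '[0.57,0.57,0,0,0,0,0,0,0,0]'

```text
time_s: 31.15
tcp_pos: [0.6082, -0.1463, 0.116]
eef_rot: [-179.4, 0.0, -92.5]
contact_force: [12.0, -2.3, -8.6]
gripper_width: 0.0175
gripper_force: 25.0
```

Run:
```python
from h import *
rd('far')
```

```text
t 31.15 tcp [ 0.6082 -0.1463  0.116 ] yaw -92.5 ang -86.8 rad 0.0499 F [11.97 -2.29 -8.61] push(cw tool) 11.82 radial 2.95 w 0.0175 j6 -7.0
```

Run:
```python
from h import *
plan([at('far',-92.5-d,.1135,0,0) for d in(2.5,5,7.5,10,12,14.5)])
```

```text
travel [[-0.0, 0.004, 0.0], [-0.001, 0.008, 0.0], [-0.001, 0.013, 0.0], [-0.002, 0.017, 0.0], [-0.003, 0.02, 0.0], [-0.004, 0.025, 0.0], [-0.004, 0.025, 0.0], [-0.004, 0.025, 0.0], [-0.004, 0.025, 0.0], [-0.004, 0.025, 0.0]] 
dr [[0, 0, 0.007], [0, 0, 0.014], [0, 0, 0.021], [0, 0, 0.028], [0, 0, 0.033], [0, 0, 0.04], [0, 0, 0.04], [0, 0, 0.04], [0, 0, 0.04], [0, 0, 0.04]] 
claw [0, 0, 0, 0, 0, 0, 0, 0, 0, 0]
[   0.5908   -0.1441    0.1137 -106.89  ]
```

>>> jog_arm --travel '[[0,0.004,0.0],[-0.001,0.008,0.0],[-0.001,0.013,0.0],[-0.002,0.017,0.0],[-0.003,0.02,0.0],[-0.004,0.025,0.0],[-0.004,0.025,0.0],[-0.004,0.025,0.0],[-0.004,0.025,0.0],[-0.004,0.025,0.0]]' --dr '[[0,0,0.007],[0,0,0.014],[0,0,0.021],[0,0,0.028],[0,0,0.033],[0,0,0.04],[0,0,0.04],[0,0,0.04],[0,0,0.04],[0,0,0.04]]' --claw '[0,0,0,0,0,0,0,0,0,0]'

```text
time_s: 32.4
tcp_pos: [0.5958, -0.1451, 0.116]
eef_rot: [-179.4, 0.1, -106.8]
contact_force: [13.9, -8.9, -9.9]
gripper_width: 0.0175
gripper_force: 25.0
```

Run:
```python
from h import *
rd('far')
```

```text
t 32.4 tcp [ 0.5958 -0.1451  0.116 ] yaw -106.8 ang -101.3 rad 0.0496 F [13.86 -8.94 -9.88] push(cw tool) 15.34 radial 6.06 w 0.0175 j6 -22.0
```

Run:
```python
from h import *
p=at('far',-101.3,.1135,.57,-5.5); q=at('far',-101.3,.165,.57,-15); q2=at('far',-101.3,.165,.57,-25)
plan([p,p,q,q2]+[at('left',-164.5,.165,.57,0)]*6)
a=-164.5
plan([at('left',a,.1135,.57,0)]*2+[at('left',a,.1135,0,0)]*2+[at('left',a-d,.1135,0,0) for d in(3,6,9,12,15,15)])
```

```text
travel [[-0.0, -0.01, 0.0], [-0.0, -0.01, 0.0], [-0.0, -0.01, -0.103], [-0.0, -0.01, -0.103], [-0.041, 0.282, -0.103], [-0.041, 0.282, -0.103], [-0.041, 0.282, -0.103], [-0.041, 0.282, -0.103], [-0.041, 0.282, -0.103], [-0.041, 0.282, -0.103]] 
dr [[0, 0, -0.0], [0, 0, -0.0], [0, 0, 0.026], [0, 0, 0.054], [0, 0, 0.16], [0, 0, 0.16], [0, 0, 0.16], [0, 0, 0.16], [0, 0, 0.16], [0, 0, 0.16]] 
claw [0.57, 0.57, 0.57, 0.57, 0.57, 0.57, 0.57, 0.57, 0.57, 0.57]
[ 4.6180e-01 -8.3500e-02  1.6520e-01 -1.6449e+02]
travel [[-0.0, 0.0, 0.103], [-0.0, 0.0, 0.103], [-0.0, 0.0, 0.103], [-0.0, 0.0, 0.103], [-0.0, 0.005, 0.103], [-0.001, 0.011, 0.103], [-0.002, 0.016, 0.103], [-0.002, 0.021, 0.103], [-0.004, 0.026, 0.103], [-0.004, 0.026, 0.103]] 
dr [[0, 0, 0.0], [0, 0, 0.0], [0, 0, 0.0], [0, 0, 0.0], [0, 0, 0.008], [0, 0, 0.017], [0, 0, 0.025], [0, 0, 0.033], [0, 0, 0.042], [0, 0, 0.042]] 
claw [0.57, 0.57, 0, 0, 0, 0, 0, 0, 0, 0]
[ 4.6020e-01 -7.0500e-02  1.1370e-01 -1.7961e+02]
```

>>> jog_arm --travel '[[0,-0.01,0.0],[0,-0.01,0.0],[0,-0.01,-0.103],[0,-0.01,-0.103],[-0.041,0.282,-0.103],[-0.041,0.282,-0.103],[-0.041,0.282,-0.103],[-0.041,0.282,-0.103],[-0.041,0.282,-0.103],[-0.041,0.282,-0.103]]' --dr '[[0,0,0],[0,0,0],[0,0,0.026],[0,0,0.054],[0,0,0.16],[0,0,0.16],[0,0,0.16],[0,0,0.16],[0,0,0.16],[0,0,0.16]]' --claw '[0.57,0.57,0.57,0.57,0.57,0.57,0.57,0.57,0.57,0.57]'

```text
time_s: 33.65
tcp_pos: [0.462, -0.0834, 0.1654]
eef_rot: [180.0, 0.0, -164.3]
contact_force: [-0.6, 0.0, 0.0]
gripper_width: 0.0499
gripper_force: 0.0
```

>>> jog_arm --travel '[[0,0.0,0.103],[0,0.0,0.103],[0,0.0,0.103],[0,0.0,0.103],[0,0.005,0.103],[-0.001,0.011,0.103],[-0.002,0.016,0.103],[-0.002,0.021,0.103],[-0.004,0.026,0.103],[-0.004,0.026,0.103]]' --dr '[[0,0,0.0],[0,0,0.0],[0,0,0.0],[0,0,0.0],[0,0,0.008],[0,0,0.017],[0,0,0.025],[0,0,0.033],[0,0,0.042],[0,0,0.042]]' --claw '[0.57,0.57,0,0,0,0,0,0,0,0]'

```text
time_s: 34.9
tcp_pos: [0.4606, -0.072, 0.1151]
eef_rot: [-179.9, 0.0, -179.6]
contact_force: [0.9, -10.9, -1.0]
gripper_width: 0.0172
gripper_force: 25.0
```

Run:
```python
from h import *
rd('left')
plan([at('left',-179.5-d,.1135,0,0) for d in(2,4,6,8,9.5,11)])
```

```text
t 34.9 tcp [ 0.4606 -0.072   0.1151] yaw -179.6 ang -177.8 rad 0.0495 F [  0.94 -10.94  -1.04] push(cw tool) 10.97 radial -0.52 w 0.0172 j6 -105.0
travel [[0.0, 0.003, 0.0], [0.0, 0.007, 0.0], [-0.0, 0.01, 0.0], [-0.001, 0.014, 0.0], [-0.001, 0.016, 0.0], [-0.002, 0.019, 0.0], [-0.002, 0.019, 0.0], [-0.002, 0.019, 0.0], [-0.002, 0.019, 0.0], [-0.002, 0.019, 0.0]] 
dr [[0, 0, 0.005], [0, 0, 0.011], [0, 0, 0.016], [0, 0, 0.022], [0, 0, 0.026], [0, 0, 0.03], [0, 0, 0.03], [0, 0, 0.03], [0, 0, 0.03], [0, 0, 0.03]] 
claw [0, 0, 0, 0, 0, 0, 0, 0, 0, 0]
[ 4.6120e-01 -6.1000e-02  1.1370e-01 -1.9041e+02]
```

>>> jog_arm --travel '[[0.0,0.003,0.0],[0.0,0.007,0.0],[0,0.01,0.0],[-0.001,0.014,0.0],[-0.001,0.016,0.0],[-0.002,0.019,0.0],[-0.002,0.019,0.0],[-0.002,0.019,0.0],[-0.002,0.019,0.0],[-0.002,0.019,0.0]]' --dr '[[0,0,0.005],[0,0,0.011],[0,0,0.016],[0,0,0.022],[0,0,0.026],[0,0,0.03],[0,0,0.03],[0,0,0.03],[0,0,0.03],[0,0,0.03]]' --claw '[0,0,0,0,0,0,0,0,0,0]'

```text
time_s: 36.15
tcp_pos: [0.4608, -0.0631, 0.115]
eef_rot: [-179.8, -0.0, 169.6]
contact_force: [-0.8, -14.7, 1.0]
gripper_width: 0.0173
gripper_force: 25.0
```

Run:
```python
from h import *
rd('left')
```

```text
t 36.15 tcp [ 0.4608 -0.0631  0.115 ] yaw 169.6 ang 171.9 rad 0.0498 F [ -0.75 -14.67   0.98] push(cw tool) 14.63 radial -1.31 w 0.0173 j6 -117.0
```

Run:
```python
from h import *
m=[at('left',-190.5-d,.1135,0,0) for d in(1.5,3,3)]
p=at('left',-191,.1135,.57,-2.5); q=at('left',-191,.165,.57,3)
plan(m+[p,p,q]+[at('right',13.6,.165,.57,-180)]*4)
a=13.6
plan([at('right',a,.165,.57,-180)]+[at('right',a,.1135,.57,-180)]*2+[at('right',a,.1135,0,-180)]*2+[at('right',a-d,.1135,0,-180) for d in(3,6,9,12,12)])
```

```text
travel [[0.0, 0.002, 0.0], [0.0, 0.005, 0.0], [0.0, 0.005, 0.0], [0.0, 0.001, 0.0], [0.0, 0.001, 0.0], [0.0, 0.001, -0.103], [-0.406, 0.22, -0.103], [-0.406, 0.22, -0.103], [-0.406, 0.22, -0.103], [-0.406, 0.22, -0.103]] 
dr [[0, 0, 0.004], [0, 0, 0.009], [0, 0, 0.009], [0, 0, 0.009], [0, 0, 0.009], [0, 0, -0.007], [0, 0, -0.067], [0, 0, -0.067], [0, 0, -0.067], [0, 0, -0.067]] 
claw [0, 0, 0, 0.57, 0.57, 0.57, 0.57, 0.57, 0.57, 0.57]
[ 6.8070e-01  1.0600e-02  1.6520e-01 -1.6629e+02]
travel [[0.0, 0.0, 0.0], [0.0, 0.0, 0.103], [0.0, 0.0, 0.103], [0.0, 0.0, 0.103], [0.0, 0.0, 0.103], [0.001, -0.005, 0.103], [0.001, -0.01, 0.103], [0.002, -0.015, 0.103], [0.003, -0.02, 0.103], [0.003, -0.02, 0.103]] 
dr [[0, 0, 0.0], [0, 0, 0.0], [0, 0, 0.0], [0, 0, 0.0], [0, 0, 0.0], [0, 0, 0.009], [0, 0, 0.017], [0, 0, 0.025], [0, 0, 0.034], [0, 0, 0.034]] 
claw [0.57, 0.57, 0.57, 0, 0, 0, 0, 0, 0, 0]
[ 6.8160e-01  5.0000e-04  1.1370e-01 -1.7853e+02]
```

Run:
```python
from h import *
setcmd(.4612,-.0610,.1137,-190.41)
m=[at('left',-190.5-d,.1135,0,0) for d in(1.5,3,3,3)]
p=at('left',-191,.1135,.57,-2.5); q=at('left',-191,.165,.57,3)
plan(m+[p,p,q])
plan([at('right',13.6,.165,.57,-180)]*8+[at('right',13.6,.1135,.57,-180)]*2)
a=13.6
plan([at('right',a,.1135,0,-180)]*3+[at('right',a-d,.1135,0,-180) for d in(3,6,9,12)])
```

```text
travel [[0.0, 0.003, 0.0], [0.0, 0.005, 0.0], [0.0, 0.005, 0.0], [0.0, 0.005, 0.0], [0.001, 0.001, 0.0], [0.001, 0.001, 0.0], [0.001, 0.001, -0.103], [0.001, 0.001, -0.103], [0.001, 0.001, -0.103], [0.001, 0.001, -0.103]] 
dr [[0, 0, 0.004], [0, 0, 0.009], [0, 0, 0.009], [0, 0, 0.009], [0, 0, 0.009], [0, 0, 0.009], [0, 0, -0.007], [0, 0, -0.007], [0, 0, -0.007], [0, 0, -0.007]] 
claw [0, 0, 0, 0, 0.57, 0.57, 0.57, 0.57, 0.57, 0.57]
[ 4.6080e-01 -6.0400e-02  1.6520e-01 -1.8789e+02]
travel [[-0.416, 0.201, 0.0], [-0.416, 0.201, 0.0], [-0.416, 0.201, 0.0], [-0.416, 0.201, 0.0], [-0.416, 0.201, 0.0], [-0.416, 0.201, 0.0], [-0.416, 0.201, 0.0], [-0.416, 0.201, 0.0], [-0.416, 0.201, 0.103], [-0.416, 0.201, 0.103]] 
dr [[0, 0, -0.06], [0, 0, -0.06], [0, 0, -0.06], [0, 0, -0.06], [0, 0, -0.06], [0, 0, -0.06], [0, 0, -0.06], [0, 0, -0.06], [0, 0, -0.06], [0, 0, -0.06]] 
claw [0.57, 0.57, 0.57, 0.57, 0.57, 0.57, 0.57, 0.57, 0.57, 0.57]
[ 6.8060e-01  1.0600e-02  1.1370e-01 -1.6629e+02]
travel [[0.0, 0.0, 0.0], [0.0, 0.0, 0.0], [0.0, 0.0, 0.0], [0.0, -0.005, 0.0], [0.001, -0.01, 0.0], [0.001, -0.015, 0.0], [0.002, -0.021, 0.0], [0.002, -0.021, 0.0], [0.002, -0.021, 0.0], [0.002, -0.021, 0.0]] 
dr [[0, 0, 0.0], [0, 0, 0.0], [0, 0, 0.0], [0, 0, 0.009], [0, 0, 0.017], [0, 0, 0.025], [0, 0, 0.034], [0, 0, 0.034], [0, 0, 0.034], [0, 0, 0.034]] 
claw [0, 0, 0, 0, 0, 0, 0, 0, 0, 0]
[ 6.8210e-01  1.0000e-04  1.1370e-01 -1.7853e+02]
```

>>> jog_arm --travel '[[0.0,0.003,0.0],[0.0,0.005,0.0],[0.0,0.005,0.0],[0.0,0.005,0.0],[0.001,0.001,0.0],[0.001,0.001,0.0],[0.001,0.001,-0.103],[0.001,0.001,-0.103],[0.001,0.001,-0.103],[0.001,0.001,-0.103]]' --dr '[[0,0,0.004],[0,0,0.009],[0,0,0.009],[0,0,0.009],[0,0,0.009],[0,0,0.009],[0,0,-0.007],[0,0,-0.007],[0,0,-0.007],[0,0,-0.007]]' --claw '[0,0,0,0,0.57,0.57,0.57,0.57,0.57,0.57]'

```text
time_s: 37.4
tcp_pos: [0.4604, -0.0602, 0.1646]
eef_rot: [-180.0, -0.1, 172.1]
contact_force: [0.6, -0.2, -0.9]
gripper_width: 0.05
gripper_force: 0.0
```

>>> jog_arm --travel '[[-0.416,0.201,0.0],[-0.416,0.201,0.0],[-0.416,0.201,0.0],[-0.416,0.201,0.0],[-0.416,0.201,0.0],[-0.416,0.201,0.0],[-0.416,0.201,0.0],[-0.416,0.201,0.0],[-0.416,0.201,0.103],[-0.416,0.201,0.103]]' --dr '[[0,0,-0.06],[0,0,-0.06],[0,0,-0.06],[0,0,-0.06],[0,0,-0.06],[0,0,-0.06],[0,0,-0.06],[0,0,-0.06],[0,0,-0.06],[0,0,-0.06]]' --claw '[0.57,0.57,0.57,0.57,0.57,0.57,0.57,0.57,0.57,0.57]'

```text
time_s: 38.65
tcp_pos: [0.6775, 0.0101, 0.1106]
eef_rot: [180.0, -0.4, -166.3]
contact_force: [0.3, -0.2, -0.1]
gripper_width: 0.0498
gripper_force: 0.0
```

>>> jog_arm --travel '[[0.0,0.0,0.0],[0.0,0.0,0.0],[0.0,0.0,0.0],[0.0,-0.005,0.0],[0.001,-0.01,0.0],[0.001,-0.015,0.0],[0.002,-0.021,0.0],[0.002,-0.021,0.0],[0.002,-0.021,0.0],[0.002,-0.021,0.0]]' --dr '[[0,0,0.0],[0,0,0.0],[0,0,0.0],[0,0,0.009],[0,0,0.017],[0,0,0.025],[0,0,0.034],[0,0,0.034],[0,0,0.034],[0,0,0.034]]' --claw '[0,0,0,0,0,0,0,0,0,0]'

```text
time_s: 39.9
tcp_pos: [0.6823, 0.0028, 0.1147]
eef_rot: [179.8, 0.1, -178.5]
contact_force: [-3.2, 10.0, 3.0]
gripper_width: 0.0176
gripper_force: 25.0
```

Run:
```python
from h import *
rd('right')
plan([at('right',1.6-d,.1135,0,-180) for d in(2,4,6,8,10,12,14)])
```

```text
t 39.9 tcp [0.6823 0.0028 0.1147] yaw -178.5 ang 4.5 rad 0.0505 F [-3.22  9.97  3.04] push(cw tool) 10.19 radial -2.44 w 0.0176 j6 -105.0
travel [[0.001, -0.003, 0.0], [0.001, -0.007, 0.0], [0.001, -0.01, 0.0], [0.001, -0.014, 0.0], [0.002, -0.017, 0.0], [0.003, -0.02, 0.0], [0.003, -0.024, 0.0], [0.003, -0.024, 0.0], [0.003, -0.024, 0.0], [0.003, -0.024, 0.0]] 
dr [[0, 0, 0.005], [0, 0, 0.011], [0, 0, 0.016], [0, 0, 0.022], [0, 0, 0.027], [0, 0, 0.033], [0, 0, 0.039], [0, 0, 0.039], [0, 0, 0.039], [0, 0, 0.039]] 
claw [0, 0, 0, 0, 0, 0, 0, 0, 0, 0]
[ 6.8100e-01 -1.1900e-02  1.1370e-01 -1.9257e+02]
```

>>> jog_arm --travel '[[0.001,-0.003,0.0],[0.001,-0.007,0.0],[0.001,-0.01,0.0],[0.001,-0.014,0.0],[0.002,-0.017,0.0],[0.003,-0.02,0.0],[0.003,-0.024,0.0],[0.003,-0.024,0.0],[0.003,-0.024,0.0],[0.003,-0.024,0.0]]' --dr '[[0,0,0.005],[0,0,0.011],[0,0,0.016],[0,0,0.022],[0,0,0.027],[0,0,0.033],[0,0,0.039],[0,0,0.039],[0,0,0.039],[0,0,0.039]]' --claw '[0,0,0,0,0,0,0,0,0,0]'

```text
time_s: 41.15
tcp_pos: [0.6815, -0.0082, 0.1147]
eef_rot: [179.8, 0.1, 167.5]
contact_force: [-2.5, 14.4, 3.4]
gripper_width: 0.0172
gripper_force: 25.0
```

Run:
```python
from h import *
rd('right')
```

```text
t 41.15 tcp [ 0.6815 -0.0082  0.1147] yaw 167.5 ang -8.2 rad 0.0501 F [-2.52 14.4   3.37] push(cw tool) 13.89 radial -4.55 w 0.0172 j6 -118.0
```

>>> jog_arm --travel '[[0.0,-0.003,0.0],[0.0,-0.006,0.0],[0.0,-0.008,0.0],[0.0,-0.008,0.0],[0.0,-0.008,0.0],[0.0,-0.008,0.0],[0.0,-0.008,0.0],[0.0,-0.008,0.0],[0.0,-0.008,0.0],[0.0,-0.008,0.0]]' --dr '[[0,0,0.005],[0,0,0.01],[0,0,0.012],[0,0,0.012],[0,0,0.012],[0,0,0.012],[0,0,0.012],[0,0,0.012],[0,0,0.012],[0,0,0.012]]' --claw '[0,0,0,0,0,0,0,0,0,0]'

```text
time_s: 42.4
tcp_pos: [0.6807, -0.0117, 0.1147]
eef_rot: [179.7, 0.1, 163.2]
contact_force: [-2.7, 15.2, 3.3]
gripper_width: 0.0175
gripper_force: 25.0
```

Run:
```python
from h import *
rd('right')
```

```text
t 42.4 tcp [ 0.6807 -0.0117  0.1147] yaw 163.2 ang -12.3 rad 0.0499 F [-2.75 15.25  3.34] push(cw tool) 14.32 radial -5.93 w 0.0175 j6 -122.0
```

>>> jog_arm --travel '[[0.0,-0.002,0.0],[0.0,-0.002,0.0],[0.0,-0.002,0.0],[0.0,-0.002,-0.1],[0.0,-0.002,-0.2],[0.0,-0.002,-0.3],[0.0,-0.002,-0.3],[0.0,-0.002,-0.3],[0.0,-0.002,-0.3],[0.0,-0.002,-0.3]]' --dr '[[0,0,0.012],[0,0,0.012],[0,0,0.012],[0,0,0.012],[0,0,0.012],[0,0,0.012],[0,0,0.012],[0,0,0.012],[0,0,0.012],[0,0,0.012]]' --claw '[0.57,0.57,0.57,0.57,0.57,0.57,0.57,0.57,0.57,0.57]'

```text
time_s: 43.65
tcp_pos: [0.6794, -0.0168, 0.2625]
eef_rot: [-179.9, -0.1, 158.8]
contact_force: [-0.0, 0.3, 0.2]
gripper_width: 0.0499
gripper_force: 0.0
```

Run:
```python
from h import *
rd('right'); grips2('top'); grips2()
```

```text
t 43.65 tcp [ 0.6794 -0.0168  0.2625] yaw 158.8 ang -18.2 rad 0.0501 F [-0.03  0.35  0.21] push(cw tool) 0.32 radial -0.14 w 0.0499 j6 -126.0
top red 44 ang 65.8 0.049
top left 44 ang 172.5 0.0496
top far 45 ang -101.0 0.0492
top right 46 ang -13.9 0.0487
side red 23 ang 67.7 0.0481
side left 32 ang 172.7 0.0515
side far 31 ang -103.1 0.0501
side right 23 ang -14.4 0.0465
```

```bash
python3 -c "
from plant import r
print(r.close_job())"
```

```text
the job is handed in; nothing more can be done
None
```

I tightened all four levers crosswise in two rounds (red, far, left, right) and released them, then handed the job in; final pushes read about 14 to 16 N at the grips, but pad forces weren't measured and no verdict came back.

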